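# Set up the pour-over stand

## Robot

A 6-joint arm with a two-finger parallel gripper is mounted at the origin on a cart in front of the work surface, level with it; the furniture and walls round the work are solid. World frame = base frame: x ahead of the robot, y to its left, z up, the work surface at z = 0. Lengths are in m, angles in rad, forces in N, time in s.
With the tool pointing down it reaches from about 0.35 to 0.775 m from the base axis. Payload 5.5 kg.
Tool frame: the origin (TCP) lies between the finger pads; the fingertips stand env.nose_length ahead of it and the grasp point (between the pads) lies 8 mm behind it (env.nose_length is the distance from the TCP to the fingertips, in m); z points along the fingers, y is the direction in which the jaws open and shut (so a half turn about z gives the same grasp; the last joint's range is limited). The gripper opens to 85 mm and grips with 20 to 120 N. Pads are 22 mm wide; open, the fingers measure 114 mm over their backs; the gripper's body (76 mm by 85 mm) begins 54 mm behind the grasp point. The pads swing forward as they close: fully open they stand 13 mm farther back than shut.
Start: joints at [0.97, 0.313, 0.046, 1.304, 0, 1.431], TCP at [0.256, 0.515, 0.242] pointing down, gripper open.
Joint ranges: [-2.76, 2.76], [-0.86, 1.69], [-1.03, 1.26], [-2.2, 2.34], [-1.47, 1.5], [-3.14, 3.14]. Speed limits (rad/s): [2.57, 2.57, 3.14, 3.14, 3.14, 3.14].

## Interface

Orientations are given as a unit quaternion [w, x, y, z].
In Python, from workcell import env gives the robot as it stands. The module is installed in compiled form; this text tells all that it offers.
- The arm moves only by the shell command python3 -m creep 'ROWS' [FORCE]. ROWS is a JSON object of lists of equal length, an entry for each row: "hand": the finger opening in mm, from 0 to 85.4; "delta_pos": the shift along the tool's x, y, z scaled (see below), a list of three; "turn": the turn about the tool's z scaled (see below). In form: {"hand": [hand, ...], "delta_pos": [[dx, dy, dz], ...], "turn": [turn, ...]}. A call has exactly 5 rows; each row shifts and turns the commanded pose from where the row before left it, along the tool's axes as they then stand; what a row does not reach is not made up. The controller multiplies each number of a shift by 0.8 m and each number of a turn by 5 degrees. A row lasts 1/12 s, in which the tool goes at most 41.7 mm and 7.16 degrees, less where a joint would pass 70% of its speed; a pose out of reach is approached as far as the arm can. A call with a number of a shift or a turn outside -1 to 1 is refused whole. A call with a gripper value outside its range is refused whole. The fingers move at their own pace and stop on an object; FORCE is the grip in N (left out, the last holds). Time passes only in rows, so rows that do not move let the fingers close, or fill a call up. It gives the time, the measured TCP pose, the force and the opening at its end, in the units of the state.
- env.get_state(): the state, without advancing time (a new reading comes with each control period).
- env.read_camera(name): name is "scene" or "side" or "wrist"; returns a dict with "pixels" (420x560x3 uint8, red, green, blue), "depth" (420x560 float32, m along the optical axis (not along the pixel's ray), 0 where there is no reading), "fx", "fy", "cx", "cy" (pixels), "origin" and "orientation" of the camera in the world. Camera axes: x right, y down, z forward; pixel columns grow to the right and rows downward; lengths in m; the calibration is good to about 2 mm. A picture is of the moment at which its call begins.
- env.hand_in(): hands the job in, once; it reports no verdict.
Trained networks look in the newest picture that a camera, given by its name, has taken for a name from the list of things; names that differ only in an ending like _2 or _b are one class to them, and where a whole thing is asked for, a point or a joint stands for the part that bears it (a point fixed in the world has none). Each returns a list of dicts, best first, with "score" (0 to 1); they miss things now and then, are a little off and sometimes report something else, mostly with a low value. They report only what shows in the picture. A call takes as long as a camera call. They do not tell look-alikes from the thing itself.
- env.find_in(camera, target): "location" ([row, column] in pixels, amid what is visible of it).
- env.pinpoint(camera, target): "location" ([row, column] in pixels: a listed point, or the origin of a listed thing).
The state is a dict: "clock": time; "joint_pos": joint angles; "qvel": joint speeds; "tau": joint torques, N m; "tcp_pos": TCP position; "orientation": TCP orientation; "wrist_force": force on the tool from outside, world axes, zero at the start; "ft_torque": the same for the moment, N m; "finger_gap": finger opening in m.
Only numpy, scipy, OpenCV 4.12 (cv2) and the standard library are available. Lean on these libraries where they do the work, as an engineer would, in place of code of your own. Each camera call takes 0.05 s, during which the arm holds its last target.

## Task

Seat the steel dripper in the ring of the brew stand's arm and press it down until its flange is flush. Then take the arm by the upright handle of its cam lever, raise it, lever still open, until the top of the clamp just meets the rubber O-ring on the post, and swing the lever fully closed while you hold the arm at that height. Finish with the lever closed and the handle still in the gripper; leave the other things on the counter where they are.

Things in the scene. Friction and masses are not known exactly. Their poses are not given: they have to be found in the camera images.
- dripper_mid (a point): Single-cup steel dripper, a loose upright cup of 0.13 to 0.25 kg: flat round flange 69 mm across and 6 mm thick at the bottom, above it a straight round cup 53 mm across (rim 55.6 mm), 62 mm tall in all, open at the top. Point: on its axis half-way up, 31 mm above the flange's underside; z is its axis, up.
- seat (a point): Round recess in the ring at the end of the stand's sliding arm, 72 mm across, 6 mm deep, open at the top, floor a ledge round a 50 mm drip hole. Point: centre of the recess floor; z up. With the dripper home, dripper_mid is 31 mm above it and the flange's top is flush with the ring's. The ring is 88 mm across, its centre 97 mm from the post axis.
- clamp_top (a point): Point on the post axis at the upper face of the arm's clamp, an aluminium sleeve 38 mm across, 40 mm tall, sliding on the post. At the start it rests on a stop collar, this point 93 mm above the counter; travel 145 mm. The arm weighs about 0.45 kg without the dripper and sinks back if let go while the lever is open.
- mark (a point): Black rubber O-ring on the post, 21 mm across and 4 mm high: the height mark. Point: centre of the ring's underside. The clamp is at the mark when clamp_top is at this height. The ring does not stop the clamp (its counterbored top would slip over it), so stop by sight.
- cam_lever (a joint): Cam lever on the clamp, turning about a vertical pin, rad: 0 = closed (at its stop, pointing along the stand's -y, away from the ring), positive = open, up to 1.35, pointing to the stand's -x. It closes anticlockwise seen from above. Easy down to about 0.75; then the cam rubs on the post: up to 10 N at the handle. It stays where it is left; closed, it clamps the arm to the post.
- handle (a point): Centre of the lever's upright black round handle: shaft 14 mm across, 42 mm long between a foot and an end cap each 19 mm across; the handle's top is 33 mm above the point and the lever blade's upper face 21 mm below it. It is 80 mm from the pivot; it rises with the arm. The axis of the handle is vertical.
- pivot (a point): Point on the lever's vertical pivot axis, level with the handle's centre; 25 mm from the post axis along the stand's -y.
- stand: Pour-over brew stand, fixed: dark wooden base 140 x 235 mm, 16 mm high, with a slim scale lying on it under the ring, and an upright steel post 16 mm across, 250 mm tall. Origin on the post axis at counter height; z up, +y from post to ring, -x its front.
- carriage: The sliding arm as a whole (clamp sleeve, ring and, carried on it, the cam lever). Origin on the post axis, at the clamp's underside; axes as the stand's.
- glass_at (a point): Bystander: small clear drinking glass, 64 mm across, 80 mm tall. Point on its axis 40 mm above its underside.
- pitcher_at (a point): Bystander: steel milk pitcher with handle, 72 x 113 mm, 104 mm tall. Point on its axis 40 mm above its underside.
- cups_at (a point): Bystander: two stacked white porcelain cups, 82 mm across, 89 mm tall. Point on its axis 40 mm above its underside.
- tamper_at (a point): Bystander: coffee tamper, 58 mm across, 94 mm tall. Point on its axis 40 mm above its underside.
- sleeves_at (a point): Bystander: stack of kraft cup sleeves, 68 mm across, 114 mm tall. Point on its axis 40 mm above its underside.
There are look-alikes about, which are no part of the job. What is shaped like the part that bears dripper_mid but purple or red is not meant.

How it is judged:
By the outcome, as a careful person would: the job done as asked, in the order asked, and still so for the second after the job is handed in, while the arm keeps its last pose, push and grip.
It also fails if it takes over 67 s, if anything falls off the work surface, if the arm or the gripper's body presses on something with over 40 N, if the wrist force passes 120 N, or if a joint passes its speed limit or range.

## Working session

There is one attempt and no reset: what is moved stays moved. The work goes in short steps, Python scripts to look and compute and a shell command to move; the robot and the scene stay as the last step left them, time stands still between calls to the robot, and variables do not carry over. Pictures are saved under pics/ and viewed, and the job is handed in when it is done.

```bash
mkdir -p pics; cat > h.py <<'E'
import numpy as np, cv2
from workcell import env
from scipy.spatial.transform import Rotation as R
def rot(q): return R.from_quat([q[1],q[2],q[3],q[0]]).as_matrix()
def world(c,r,col,d=None):
    r0,c0=int(round(r)),int(round(col))
    if d is None: d=c['depth'][r0,c0]
    p=np.array([(col-c['cx'])/c['fx']*d,(r-c['cy'])/c['fy']*d,d])
    return rot(c['orientation'])@p+np.array(c['origin'])
def proj(c,p):
    q=rot(c['orientation']).T@(np.array(p)-np.array(c['origin']))
    return q[1]/q[2]*c['fy']+c['cy'], q[0]/q[2]*c['fx']+c['cx'], q[2]
def ray_z(c,r,col,z):
    v=rot(c['orientation'])@np.array([(col-c['cx'])/c['fx'],(r-c['cy'])/c['fy'],1]); o=np.array(c['origin'])
    return o+v*(z-o[2])/v[2]
def save(c,n,crop=None,s=1):
    im=cv2.cvtColor(c['pixels'],cv2.COLOR_RGB2BGR)
    if crop: im=im[crop[0]:crop[1],crop[2]:crop[3]]
    if s!=1: im=cv2.resize(im,None,fx=s,fy=s,interpolation=cv2.INTER_CUBIC)
    cv2.imwrite('pics/'+n+'.png',im)
E
python3 - <<'E'
from h import *
s=env.get_state(); print(s, env.nose_length)
for n in ['scene','side','wrist']:
    c=env.read_camera(n); save(c,n+'0'); print(n,c['origin'],c['orientation'],c['fx'])
    for t in ['dripper_mid','seat','clamp_top','mark','handle','pivot','stand']:
        print(t,[(np.round(d['location']).tolist(),round(d['score'],2)) for d in env.pinpoint(n,t)[:4]])
E
```

```text
{'clock': 0.0, 'joint_pos': array([9.70412298e-01, 3.14002547e-01, 4.49575794e-02, 1.30360499e+00,
       9.06553226e-06, 1.43119599e+00]), 'qvel': array([-0.00092554,  0.00020277, -0.00027026, -0.00089202, -0.00194875,
       -0.0002231 ]), 'tau': array([ 2.34527233e-04, -4.80623674e+01,  2.98536462e+01,  1.91713823e-02,
       -9.43390637e-05,  8.88671281e-06]), 'tcp_pos': array([0.25539323, 0.51460754, 0.24139889]), 'orientation': array([-3.39369685e-04,  2.28358939e-01,  9.73576569e-01, -8.62457988e-04]), 'wrist_force': array([-0.25675244,  0.49977099,  0.46411916]), 'ft_torque': array([ 0.00301182, -0.01081593, -0.0279113 ]), 'finger_gap': 0.08559367634699233} 0.011
scene [-0.4926824  -0.80369695  0.88815236] [-0.42553328  0.76034444 -0.42849544  0.23914309] 535.8499483080044
dripper_mid [([280.0, 326.0], 0.97), ([269.0, 289.0], 0.95), ([310.0, 314.0], 0.93), ([301.0, 263.0], 0.88)]
seat [([211.0, 203.0], 0.65), ([270.0, 290.0], 0.18)]
clamp_top [([205.0, 237.0], 0.63), ([285.0, 376.0], 0.31)]
mark []
handle [([222.0, 240.0], 0.63)]
pivot [([208.0, 246.0], 0.53)]
stand [([232.0, 238.0], 0.66)]
side [ 0.49065899 -0.96524621  0.87896933] [-0.39319898  0.91848805 -0.03952207  0.01456938] 426.7998691050385
dripper_mid [([255.0, 200.0], 0.88), ([294.0, 257.0], 0.79), ([256.0, 252.0], 0.64), ([338.0, 231.0], 0.62)]
seat [([165.0, 275.0], 0.79)]
clamp_top [([178.0, 285.0], 0.84)]
mark []
handle [([193.0, 264.0], 0.78), ([264.0, 318.0], 0.74)]
pivot [([178.0, 286.0], 0.58)]
stand [([200.0, 283.0], 0.86)]
wrist [0.18155477 0.5519412  0.37488952] [0.13772422 0.83878367 0.51982083 0.08520739] 304.565932312156
dripper_mid []
seat []
clamp_top []
mark []
handle []
pivot []
stand []
```

View pics/scene0.png

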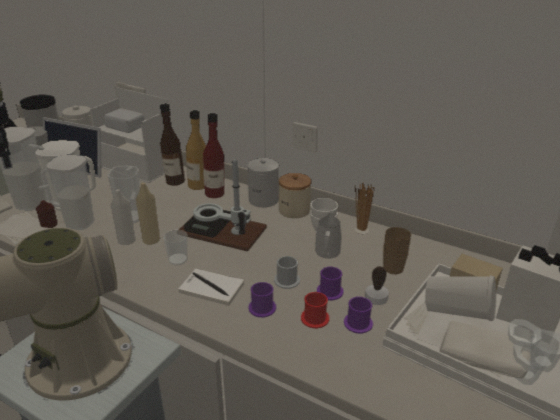

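View pics/side0.png

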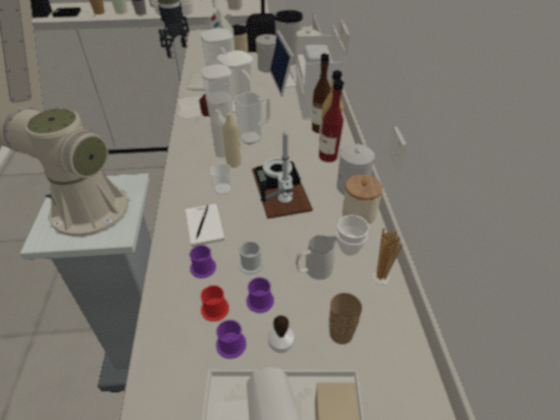

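The candidates shaped like the dripper, as (row, col) in scene:
- grey steel: (270, 288), side (256, 251)
- purple: (298, 263), (282, 330), (313, 359)
- red: (308, 315)

The grey one fits the description. I'll check it in a close crop and measure the positions.

```bash
python3 - <<'E'
from h import *
C={}
for n in ['scene','side']:
    c=env.read_camera(n); C[n]=c
    for t in ['dripper_mid','seat','clamp_top','handle','pivot','stand','mark','glass_at','pitcher_at','cups_at','tamper_at','sleeves_at']:
        for d in env.pinpoint(n,t)[:6]:
            if d['score']>.3: 
                r,k=d['location']; print(n,t,round(r),round(k),round(d['score'],2),world(c,r,k).round(3), ray_z(c,r,k,.031 if t=='dripper_mid' else .093 if t=='clamp_top' else .087 if t=='seat' else .0 if t=='stand' else .04).round(3))
a=cv2.resize(C['scene']['pixels'][150:300,160:320],(800,750))[:,:,::-1]
b=cv2.resize(C['side']['pixels'][120:280,200:340],(700,800))[:,:,::-1]
cv2.imwrite('pics/a1.png',cv2.resize(a,(640,600)));cv2.imwrite('pics/b1.png',cv2.resize(b,(525,600)))
E
```

```text
scene dripper_mid 313 359 0.87 [ 0.396 -0.485  0.056] [ 0.422 -0.476  0.031]
scene dripper_mid 281 330 0.67 [ 0.468 -0.377  0.054] [ 0.494 -0.365  0.031]
scene dripper_mid 272 291 0.58 [ 0.46  -0.27   0.047] [ 0.477 -0.26   0.031]
scene dripper_mid 300 260 0.58 [ 0.323 -0.262  0.048] [ 0.34  -0.251  0.031]
scene dripper_mid 310 314 0.56 [ 0.357 -0.389  0.052] [ 0.378 -0.379  0.031]
scene seat 211 205 0.74 [0.595 0.112 0.037] [0.531 0.058 0.087]
scene clamp_top 207 234 0.77 [ 0.585 -0.007  0.095] [ 0.588 -0.005  0.093]
scene handle 222 241 0.64 [ 0.507 -0.086  0.109] [ 0.596 -0.022  0.04 ]
scene pivot 209 245 0.45 [ 0.597 -0.037  0.092] [0.668 0.013 0.04 ]
scene stand 236 242 0.9 [ 0.567 -0.045  0.019] [ 0.59  -0.029  0.   ]
scene glass_at 246 176 0.57 [0.373 0.034 0.07 ] [0.405 0.064 0.04 ]
scene pitcher_at 242 327 0.91 [ 0.58  -0.309  0.081] [ 0.635 -0.284  0.04 ]
scene tamper_at 285 377 0.74 [ 0.52  -0.479  0.05 ] [ 0.532 -0.475  0.04 ]
scene sleeves_at 257 396 0.62 [ 0.634 -0.484  0.064] [ 0.667 -0.474  0.04 ]
side dripper_mid 337 228 0.98 [ 0.417 -0.477  0.032] [ 0.416 -0.476  0.
[... 456 characters left out ...]
176 285 0.96 [ 0.584 -0.027  0.105] [ 0.585 -0.012  0.093]
side handle 193 261 0.64 [ 0.513 -0.085  0.098] [ 0.514 -0.019  0.04 ]
side pivot 180 290 0.78 [ 0.599 -0.028  0.089] [0.606 0.031 0.04 ]
side mark 188 288 0.36 [ 0.59  -0.058  0.086] [ 0.596 -0.005  0.04 ]
side glass_at 180 218 0.88 [0.39  0.025 0.064] [0.387 0.055 0.04 ]
side glass_at 264 314 0.65 [ 0.629 -0.315  0.063] [ 0.633 -0.297  0.04 ]
side pitcher_at 265 316 0.88 [ 0.634 -0.315  0.058] [ 0.637 -0.301  0.04 ]
side cups_at 235 353 0.74 [ 0.752 -0.203  0.034] [ 0.751 -0.208  0.04 ]
side tamper_at 331 281 0.77 [ 0.531 -0.497  0.073] [ 0.533 -0.478  0.04 ]
side sleeves_at 322 344 0.6 [ 0.661 -0.504  0.101] [ 0.674 -0.467  0.04 ]
```

View pics/a1.png

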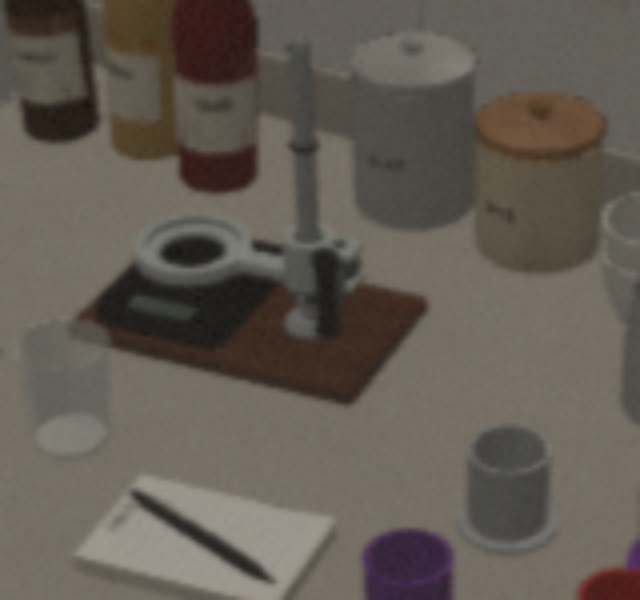

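View pics/b1.png

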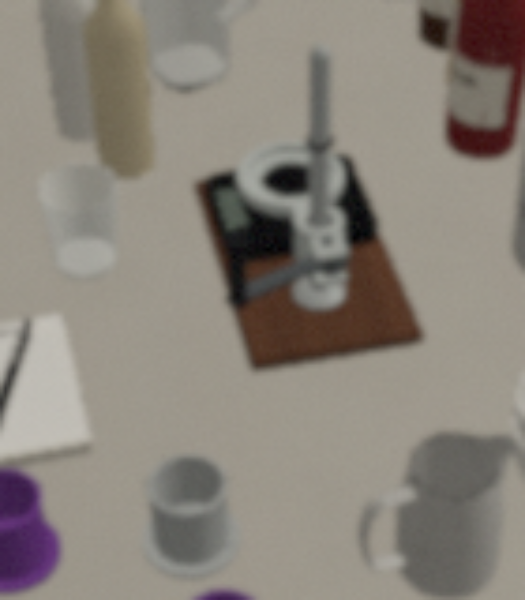

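The crop at scene (272, 287) shows a plain grey steel cup on a flange, so that is the dripper. The O-ring shows on the post at scene (187, 236) and side (158, 285). Next I'll refine these positions geometrically.

```bash
cat >> h.py <<'E'
def cloud(c):
    v,u=np.mgrid[0:420,0:560]; d=c['depth']; 
    p=np.stack([(u-c['cx'])/c['fx']*d,(v-c['cy'])/c['fy']*d,d],-1)@rot(c['orientation']).T+np.array(c['origin'])
    p[d==0]=np.nan; return p
def circ(P,r=None):
    from scipy.optimize import least_squares
    x0=np.r_[P[:,:2].mean(0),[] if r else .03]
    f=lambda x:np.hypot(P[:,0]-x[0],P[:,1]-x[1])-(r or x[2])
    s=least_squares(f,x0,loss='soft_l1',f_scale=.003); return s.x, np.abs(s.fun).mean()
E
python3 - <<'E'
from h import *
for n in ['scene','side']:
    c=env.read_camera(n); P=cloud(c); 
    def box(x0,x1,y0,y1,z0,z1):
        m=(P[...,0]>x0)&(P[...,0]<x1)&(P[...,1]>y0)&(P[...,1]<y1)&(P[...,2]>z0)&(P[...,2]<z1); return P[m]
    for z0,z1,r in [(0.0035,.0095,.0345),(.012,.055,.0265),(.057,.07,.0278)]:
        Q=box(.42,.53,-.31,-.20,z0,z1); print(n,'drip',len(Q),circ(Q,r) if len(Q)>5 else '', Q[:,2].max() if len(Q) else '')
    Q=box(.5,.66,.02,.17,.065,.10); print('ring',len(Q),Q.mean(0),np.percentile(Q[:,2],[5,50,95]),circ(Q))
    Q=box(.55,.62,-.04,.03,.11,.26); print('post',len(Q), circ(Q,.008), Q[:,2].max())
    Q=box(.45,.56,-.13,-.04,.05,.16); print('handle',len(Q),Q.mean(0) if len(Q) else '',Q[:,2].max() if len(Q) else '')
    Q=box(.40,.75,-.2,.25,.011,.02); print('base',len(Q)); r=cv2.minAreaRect(Q[:,:2].astype(np.float32)); print(r)
    Q=box(.3,.44,0,.12,.02,.09); print('glass',Q.mean(0) if len(Q) else '')
E
```

```text
scene drip 226 (array([ 0.47368166, -0.25517107]), np.float64(0.010564363809479702)) 0.009465826056873183
scene drip 390 (array([ 0.47150804, -0.25138799]), np.float64(0.0018443834132115225)) 0.05487475185396429
scene drip 123 (array([ 0.47052071, -0.25191862]), np.float64(0.0028283036289036196)) 0.06931903547510443
ring 146 [0.5669827  0.07099514 0.06719652] [0.06520723 0.06709585 0.0696858 ] (array([0.56529734, 0.07436321, 0.04019518]), np.float64(0.003377095427852476))
post 266 (array([ 0.58247502, -0.01877413]), np.float64(0.001783128108625735)) 0.253422653686996
handle 132 [ 0.5136314  -0.08305586  0.10497355] 0.1363363758638123
base 996
((0.5745851993560791, 0.04366786777973175), (0.35050779581069946, 0.4062507748603821), 0.3241497874259949)
glass [0.39051896 0.04995163 0.05794693]
side drip 153 (array([ 0.47138415, -0.24702613]), np.float64(0.004593360835084835)) 0.009378834104249223
side drip 393 (array([ 0.47176491, -0.25287134]), np.float64(0.0017191094694988484)) 0.054695047344739955
side drip 116 (array([ 0.47192955, -0.25307868]), np.float64(0.0024534964910449)) 0.06603683917539982
ring 45 [0.56186393 0.07551184 0.06638596] [0.06527101 0.06623539 0.06825375] (array([0.56722312, 0.07359927, 0.03966687]), np.float64(0.0016988990581844725))
post 258 (array([ 0.5826877 , -0.01924776]), np.float64(0.001241575011026803)) 0.25052579150405196
handle 173 [ 0.52428269 -0.08114695  0.09582877] 0.13463164799007343
base 1082
((0.5751699209213257, 0.02887125313282013), (0.3495887517929077, 0.3827630579471588), 0.06533916294574738)
glass [0.3952642  0.05027372 0.05602758]
```

```bash
python3 - <<'E'
from h import *
A=np.array([.2554,.5146]);B=np.array([.4715,-.2525])
for n in ['scene','side']:
    c=env.read_camera(n); P=cloud(c).reshape(-1,3); P=P[~np.isnan(P[:,0])]
    u=(B-A)/np.linalg.norm(B-A); t=(P[:,:2]-A)@u; w=np.abs((P[:,0]-A[0])*u[1]-(P[:,1]-A[1])*u[0])
    for k in np.arange(.1,.9,.05):
        m=(t>k)&(t<k+.05)&(w<.09)&(P[:,2]<.5); print(n,round(k,2),(A+u*k).round(2),m.sum(),P[m,2].max().round(3) if m.any() else '',end=' | ')
    print()
    # mark: darkest pixel along post axis
    im=c['pixels'].astype(float).sum(2)
    for z in np.arange(.12,.25,.003):
        r,k,d=proj(c,[.5826,-.019,z]); print(round(z,3),im[int(round(r)),int(round(k))-2:int(round(k))+3].mean().round(),end='; ')
    print()
E
```

```text
scene 0.1 [0.28 0.42] 1247 0.222 | scene 0.15 [0.3  0.37] 433 0.217 | scene 0.2 [0.31 0.32] 107 0.008 | scene 0.25 [0.32 0.27] 440 0.174 | scene 0.3 [0.34 0.23] 1164 0.175 | scene 0.35 [0.35 0.18] 1550 0.195 | scene 0.4 [0.36 0.13] 556 0.08 | scene 0.45 [0.38 0.08] 929 0.085 | scene 0.5 [0.39 0.03] 892 0.087 | scene 0.55 [ 0.4  -0.01] 739 0.031 | scene 0.6 [ 0.42 -0.06] 798 0.137 | scene 0.65 [ 0.43 -0.11] 770 0.134 | scene 0.7 [ 0.45 -0.16] 568 0.009 | scene 0.75 [ 0.46 -0.21] 589 0.068 | scene 0.8 [ 0.47 -0.26] 969 0.067 | scene 0.85 [ 0.49 -0.3 ] 495 0.08 | 
0.12 219.0; 0.123 221.0; 0.126 225.0; 0.129 226.0; 0.132 228.0; 0.135 216.0; 0.138 215.0; 0.141 220.0; 0.144 221.0; 0.147 221.0; 0.15 220.0; 0.153 217.0; 0.156 217.0; 0.159 217.0; 0.162 187.0; 0.165 136.0; 0.168 170.0; 0.171 206.0; 0.174 214.0; 0.177 221.0; 0.18 213.0; 0.183 211.0; 0.186 206.0; 0.189 205.0; 0.192 208.0; 0.195 209.0; 0.198 209.0; 0.201 202.0; 0.204 211.0; 0.207 212.0; 0.21 211.0; 0.213 211.0; 0.216 214.0; 0.219 213.0; 0.222 211.0; 0.225 211.0; 0.228 217.0; 0.231 214.0; 0.234 215.0; 0.237 216.0; 0.24 219.0; 0.24
[... 455 characters left out ...]
0.45 -0.16] 717 0.006 | side 0.75 [ 0.46 -0.21] 926 0.065 | side 0.8 [ 0.47 -0.26] 1287 0.065 | side 0.85 [ 0.49 -0.3 ] 1038 0.064 | 
0.12 295.0; 0.123 282.0; 0.126 280.0; 0.129 281.0; 0.132 278.0; 0.135 277.0; 0.138 277.0; 0.141 279.0; 0.144 292.0; 0.147 302.0; 0.15 317.0; 0.153 307.0; 0.156 263.0; 0.159 263.0; 0.162 219.0; 0.165 239.0; 0.168 274.0; 0.171 296.0; 0.174 311.0; 0.177 313.0; 0.18 318.0; 0.183 318.0; 0.186 318.0; 0.189 314.0; 0.192 316.0; 0.195 314.0; 0.198 315.0; 0.201 315.0; 0.204 314.0; 0.207 316.0; 0.21 311.0; 0.213 315.0; 0.216 317.0; 0.219 317.0; 0.222 313.0; 0.225 314.0; 0.228 314.0; 0.231 311.0; 0.234 307.0; 0.237 315.0; 0.24 337.0; 0.243 374.0; 0.246 408.0; 0.249 432.0;
```

```bash
python3 -m creep '{"hand":[85,85,85,85,85],"delta_pos":[[0,0,-0.02],[0,0,-0.02],[0,0,-0.02],[0,0,-0.01],[0,0,-0.005]],"turn":[-1,-1,-1,-1,-1]}' 40
python3 -m creep '{"hand":[85,85,85,85,85],"delta_pos":[[-0.034,-0.034,0],[-0.034,-0.034,0],[-0.034,-0.034,0],[-0.034,-0.034,0],[-0.034,-0.034,0]],"turn":[-0.28,0,0,0,0]}'
python3 -m creep '{"hand":[85,85,85,85,85],"delta_pos":[[-0.014,-0.045,0],[-0.014,-0.045,0],[-0.014,-0.045,0],[-0.014,-0.045,0],[-0.014,-0.045,0]],"turn":[0,0,0,0,0]}'
```

```text
clock: 3.12
tcp_pos: [0.2561, 0.5156, 0.3041]
orientation: [0.001, 0.01, 1.0, 0.001]
wrist_force: [-1.3, 0.0, -0.2]
finger_gap: 0.0848
clock: 3.53
tcp_pos: [0.3919, 0.3771, 0.3025]
orientation: [0.0, -0.0, 1.0, 0.0]
wrist_force: [0.2, 0.4, 0.2]
finger_gap: 0.0848
clock: 3.95
tcp_pos: [0.4472, 0.1967, 0.3025]
orientation: [0.0, -0.0, 1.0, 0.0]
wrist_force: [0.4, 0.2, 0.5]
finger_gap: 0.085
```

```bash
python3 -m creep '{"hand":[85,85,85,85,85],"delta_pos":[[0,-0.047,0],[0,-0.047,0],[0,-0.047,0],[0,-0.047,0],[0,-0.047,0]],"turn":[0,0,0,0,0]}' 40
python3 -m creep '{"hand":[85,85,85,85,85],"delta_pos":[[0,-0.047,0],[0,-0.047,0],[0,-0.047,0],[0,-0.047,0],[0,-0.047,0]],"turn":[0,0,0,0,0]}'
python3 -m creep '{"hand":[85,85,85,85,85],"delta_pos":[[-0.01,-0.03,0.03],[-0.01,-0.03,0.03],[-0.01,-0.03,0.03],[0,0,0],[0,0,0]],"turn":[0,0,0,0,0]}'
python3 - <<'E'
from h import *
c=env.read_camera('wrist'); save(c,'w1')
print([(np.round(d['location']).tolist(),round(d['score'],2),ray_z(c,*d['location'],.031).round(4)) for d in env.pinpoint('wrist','dripper_mid')[:4]])
P=cloud(c); 
for z0,z1,r in [(0.004,.008,.0345),(.012,.055,.0265),(.057,.07,.0278)]:
    m=(np.hypot(P[...,0]-.4715,P[...,1]+.2525)<.045)&(P[...,2]>z0)&(P[...,2]<z1); Q=P[m]; print(len(Q),circ(Q,r) if len(Q)>9 else '')
E
```

```text
clock: 4.37
tcp_pos: [0.4466, 0.0087, 0.3025]
orientation: [0.0, -0.0, 1.0, -0.0]
wrist_force: [0.9, 0.2, 0.6]
finger_gap: 0.0847
clock: 4.78
tcp_pos: [0.4466, -0.1795, 0.3025]
orientation: [0.0, 0.0, 1.0, -0.0]
wrist_force: [0.9, -0.3, -0.0]
finger_gap: 0.085
clock: 5.2
tcp_pos: [0.4701, -0.25, 0.2285]
orientation: [-0.002, 0.001, 1.0, 0.001]
wrist_force: [0.4, 0.6, -0.8]
finger_gap: 0.0849
[([58.0, 269.0], 0.98, array([ 0.3454, -0.2556,  0.031 ])), ([197.0, 167.0], 0.96, array([ 0.487 , -0.3717,  0.031 ])), ([137.0, 60.0], 0.88, array([ 0.421 , -0.4783,  0.031 ])), ([95.0, 144.0], 0.79, array([ 0.3791, -0.3826,  0.031 ]))]
588 (array([ 0.47684057, -0.25045245]), np.float64(0.0023314077844746937))
1754 (array([ 0.46774549, -0.25011087]), np.float64(0.0070415237027861245))
651 (array([ 0.47098682, -0.25042599]), np.float64(0.002351016452848147))
```

View pics/w1.png

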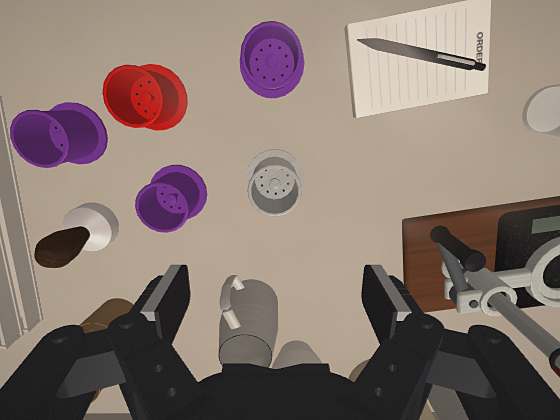

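The wrist picture shows the grey dripper at (182, 275), centred between the fingers. I'll descend and grip.

```bash
python3 -m creep '{"hand":[85,85,85,85,85],"delta_pos":[[-0.001,-0.002,0.04],[0,0,0.04],[0,0,0.04],[0,0,0.04],[0,0,0.04]],"turn":[0,0,0,0,0]}' 40
python3 -m creep '{"hand":[85,85,85,50,45],"delta_pos":[[0,0,0.02],[0,0,0.02],[0,0,0.012],[0,0,0],[0,0,0]],"turn":[0,0,0,0,0]}'
python3 -m creep '{"hand":[45,45,45,45,45],"delta_pos":[[0,0,0],[0,0,0],[0,0,0],[0,0,0],[0,0,0]],"turn":[0,0,0,0,0]}' 40
```

```text
clock: 5.72
tcp_pos: [0.4729, -0.2506, 0.0712]
orientation: [0.002, -0.001, 1.0, -0.001]
wrist_force: [0.0, 0.4, -1.2]
finger_gap: 0.0853
clock: 6.13
tcp_pos: [0.4724, -0.2509, 0.0297]
orientation: [0.0, -0.0, 1.0, -0.0]
wrist_force: [0.2, 0.0, 0.7]
finger_gap: 0.0633
clock: 6.55
tcp_pos: [0.473, -0.2516, 0.0306]
orientation: [0.001, -0.0, 1.0, -0.0]
wrist_force: [-0.3, 2.6, 7.5]
finger_gap: 0.0527
```

```bash
python3 -m creep '{"hand":[45,45,45,45,45],"delta_pos":[[0,0,-0.02],[0,0,-0.04],[0,0,-0.045],[0,0,-0.045],[0.03,0.02,-0.03]],"turn":[0,0,0,0,0]}' 40
python3 - <<'E'
from h import *
c=env.read_camera('wrist'); save(c,'w2')
E
```

```text
clock: 6.97
tcp_pos: [0.4524, -0.239, 0.1771]
orientation: [0.004, 0.0, 1.0, -0.003]
wrist_force: [1.4, -1.3, -0.1]
finger_gap: 0.0533
```

View pics/w2.png

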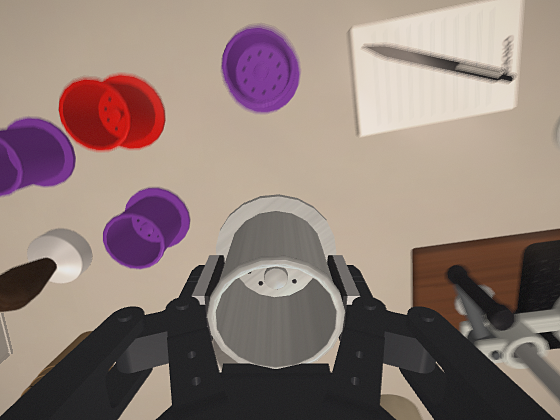

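The dripper is in hand: rim at (300, 275), upright and centred. I'll carry it round in front of the post.

```bash
python3 -m creep '{"hand":[45,45,45,45,45],"delta_pos":[[0.02,0.03,0],[0,0.04,0],[0,0.04,0],[0,0.04,0],[0,0.04,0]],"turn":[0,0,0,0,0]}' 40
python3 -m creep '{"hand":[45,45,45,45,45],"delta_pos":[[0,0.045,0],[0,0.045,0],[0,0.045,0],[0,0.045,0],[0,0.025,0]],"turn":[0,0,0,0,0]}'
python3 -m creep '{"hand":[45,45,45,45,45],"delta_pos":[[-0.02,0,0],[-0.02,0,0],[-0.02,0,0],[0,0,0],[0,0,0]],"turn":[0,0,0,0,0]}'
python3 - <<'E'
from h import *
s=env.get_state(); T=s['tcp_pos']
c=env.read_camera('wrist'); save(c,'w3'); P=cloud(c)
zt=T[2]+.031
m=(np.hypot(P[...,0]-T[0],P[...,1]-T[1])<.045)
Q=P[m]; print(np.nanpercentile(Q[:,2],[1,50,99,100]))
top=np.nanpercentile(Q[:,2],97)
for n in ['wrist','scene','side']:
    c=env.read_camera(n); P=cloud(c); save(c,n+'3')
    m=(np.abs(P[...,0]-T[0])<.033)&(np.abs(P[...,1]-T[1])<.0255)&(P[...,2]>.10)&(P[...,2]<T[2]+.06)
    Q=P[m]; print(n,len(Q),Q[:,2].min(),Q[:,2].max())
    for a in np.arange(T[2]-.03,T[2]+.055,.008):
        q=Q[(Q[:,2]>a)&(Q[:,2]<a+.008)]; print(round(a-T[2],3),len(q),(circ(q,.0265)[0]-T[:2]).round(4) if len(q)>15 else '',end=' ')
    print()
    m=(np.hypot(P[...,0]-.566,P[...,1]-.0755)<.06)&(P[...,2]>.055)&(P[...,2]<.09); q=P[m]
    if len(q)>20: print('ring',len(q),circ(q),np.percentile(q[:,2],[10,50,90]))
    print([(np.round(d['location']).tolist(),round(d['score'],2),ray_z(c,*d['location'],.061).round(4)) for d in env.pinpoint(n,'seat')[:2]])
E
```

```text
clock: 7.43
tcp_pos: [0.4313, -0.082, 0.173]
orientation: [0.0, 0.001, 1.0, -0.0]
wrist_force: [0.5, -1.1, -2.7]
finger_gap: 0.0526
clock: 7.85
tcp_pos: [0.431, 0.0837, 0.173]
orientation: [0.0, -0.001, 1.0, 0.001]
wrist_force: [0.6, -0.5, -1.5]
finger_gap: 0.053
clock: 8.27
tcp_pos: [0.4799, 0.0808, 0.1726]
orientation: [-0.0, 0.0, 1.0, -0.0]
wrist_force: [-0.5, 0.4, -1.6]
finger_gap: 0.0527
[4.28595784e-05 2.03595979e-01 2.58071179e-01 2.60101116e-01]
wrist 17818 0.1437343825948133 0.2325708761880877
-0.03 1529 [-0.0057  0.0002] -0.022 1736 [-0.008   0.0004] -0.014 1281 [-0.0037  0.0002] -0.006 1671 [-0.0036  0.0003] 0.002 2139 [-0.0039  0.0001] 0.01 2187 [-0.0036  0.0002] 0.018 2594 [-0.0036  0.0002] 0.026 4254 [-0.0029  0.0002] 0.034 1  0.042 80 [-0.0035  0.0001] 0.05 163 [-0.0038  0.0001] 
[]
scene 434 0.14280734578016074 0.23246242497533987
-0.03 34 [-0.0044 -0.0016] -0.022 52 [-0.0023  0.0001] -0.014 30 [-0.0018  0.0009] -0.006 38 [-0.0021  0.0004] 0.002 38 [-0.0018 -0.001 ] 0.01 69 [-0.0021 -0.0009] 0.018 68 [-0.0018 -0.0022] 0.026 69 [-0.0014 -0.0027] 0.034 14  0.042 8  0.05 9  
ring 365 (array([0.56412274, 0.07295192, 0.03831593]), np.float64(0.0050231642334194705)) [0.05854417 0.06348513 0.06815526]
[([210.0, 206.0], 0.67, array([0.5729, 0.0887, 0.061 ])), ([208.0, 244.0], 0.49, array([ 0.6414, -0.001 ,  0.061 ]))]
side 266 0.1419283601738216 0.23063845392680327
-0.03 48 [-0.0002 -0.0028] -0.022 37 [-0.0019 -0.0005] -0.014 25 [-0.0021 -0.0003] -0.006 20 [-0.0017 -0.0002] 0.002 26 [-0.0013 -0.0011] 0.01 34 [-0.0019 -0.0018] 0.018 29 [-0.0016 -0.0025] 0.026 42 [-0.0014 -0.0021] 0.034 2  0.042 0  0.05 1  
ring 248 (array([0.56864438, 0.07218219, 0.03821163]), np.float64(0.0043662076439993916)) [0.0574475  0.06192914 0.0657593 ]
[([190.0, 287.0], 0.7, array([ 0.5883, -0.0381,  0.061 ])), ([163.0, 278.0], 0.66, array([0.572 , 0.0935, 0.061 ]))]
```

View pics/w3.png

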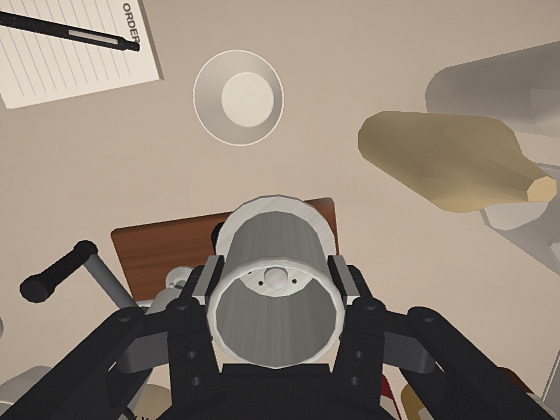

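View pics/scene3.png

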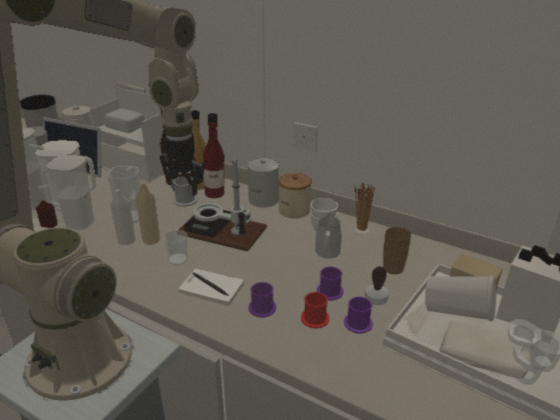

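The dripper is held at (300, 275) in the wrist view, with its axis about 2.5 mm on the robot side of the TCP. The ring is hidden behind it, so I'll step sideways and higher to see the ring, clamp and lever with the wrist camera.

```bash
python3 -m creep '{"hand":[45,45,45,45,45],"delta_pos":[[0.02,0,-0.03],[0.01,-0.03,-0.03],[0,-0.045,-0.02],[0,-0.045,0],[0,-0.04,0]],"turn":[0,0,0,0,0]}' 40
python3 -m creep '{"hand":[45,45,45,45,45],"delta_pos":[[0,-0.03,0],[0,0,0],[0,0,0],[0,0,0],[0,0,0]],"turn":[0,0,0,0,0]}'
python3 - <<'E'
from h import *
c=env.read_camera('wrist'); save(c,'w4')
for t,z in [('seat',.061),('clamp_top',.093),('handle',.105),('pivot',.105),('mark',.169)]:
    print(t,[(np.round(d['location'],1).tolist(),round(d['score'],2),ray_z(c,*d['location'],z).round(4)) for d in env.pinpoint('wrist',t)[:2]])
np.savez('w4.npz',**{k:np.array(v) for k,v in c.items()})
E
```

```text
clock: 9.03
tcp_pos: [0.4562, -0.0488, 0.2385]
orientation: [0.002, -0.0, 1.0, -0.001]
wrist_force: [-0.1, -0.2, -2.8]
finger_gap: 0.0528
clock: 9.45
tcp_pos: [0.4555, -0.0704, 0.2366]
orientation: [-0.0, -0.0, 1.0, 0.0]
wrist_force: [-0.4, 0.2, -2.1]
finger_gap: 0.0528
seat [([278.9, 399.0], 0.86, array([0.5667, 0.0736, 0.061 ])), ([375.1, 168.8], 0.21, array([ 0.712 , -0.2101,  0.061 ]))]
clamp_top [([380.2, 167.7], 0.71, array([ 0.6846, -0.1977,  0.093 ])), ([363.8, 336.2], 0.24, array([6.598e-01, 5.000e-04, 9.300e-02]))]
handle [([380.4, 169.9], 0.33, array([ 0.6714, -0.1897,  0.105 ]))]
pivot []
mark [([362.3, 335.5], 0.42, array([ 0.5792, -0.0197,  0.169 ])), ([378.8, 167.2], 0.21, array([ 0.5972, -0.1629,  0.169 ]))]
```

View pics/w4.png

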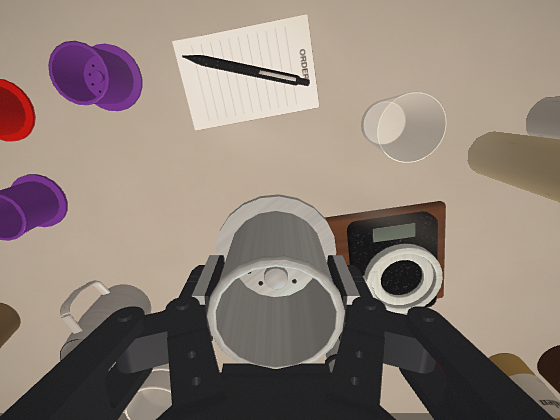

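The ring is clear at (277, 403). I'll fit it by colour and depth.

```bash
python3 - <<'E'
from h import *
c=dict(np.load('w4.npz')); P=cloud(c)
m=(np.hypot(P[...,0]-.566,P[...,1]-.0745)<.052)&(P[...,2]>.045)&(P[...,2]<.1)
q=P[m]; print(len(q)); h,e=np.histogram(q[:,2],bins=np.arange(.045,.1,.001)); print([(round(a,3),int(b)) for a,b in zip(e,h) if b>10])
im=c['pixels'].copy()
crop=im[230:320,350:450]; cv2.imwrite('pics/ringc.png',cv2.resize(crop,(700,630),interpolation=cv2.INTER_CUBIC)[:,:,::-1])
# rim offset of dripper from the same camera
T=env.get_state()['tcp_pos']
print(T)
E
```

```text
2915
[(np.float64(0.055), 44), (np.float64(0.056), 53), (np.float64(0.057), 67), (np.float64(0.058), 217), (np.float64(0.059), 709), (np.float64(0.06), 428), (np.float64(0.061), 103), (np.float64(0.062), 78), (np.float64(0.063), 100), (np.float64(0.064), 253), (np.float64(0.065), 555), (np.float64(0.066), 286), (np.float64(0.067), 11)]
[ 0.45584825 -0.07058907  0.23670292]
```

View pics/ringc.png

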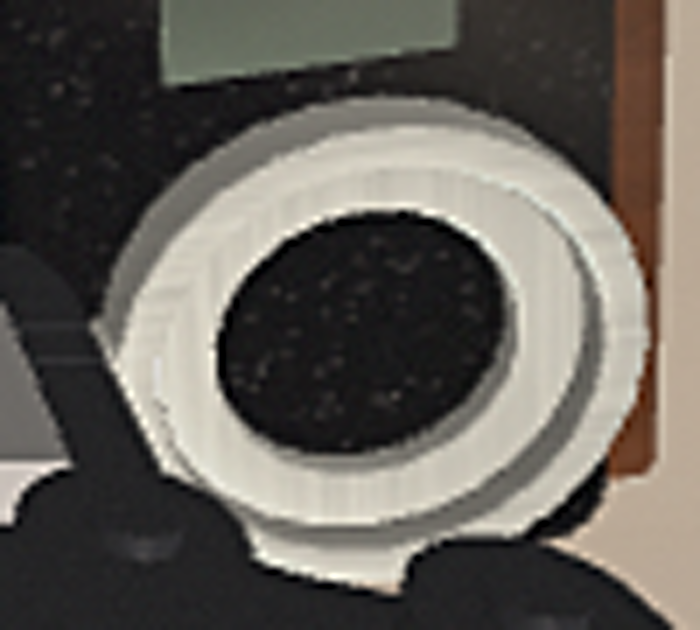

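```bash
python3 - <<'E'
from h import *
c=dict(np.load('w4.npz')); 
g=cv2.cvtColor(c['pixels'],cv2.COLOR_RGB2GRAY)
# dark hole mask incl. -> edge by brightness, backproject at floor height
def edge(z,r0,sgn,lo,hi):
    cen=np.array([.566,.0745])
    for it in range(4):
        pts=[]
        for a in np.arange(0,2*np.pi,.05):
            rr=np.arange(r0-.006,r0+.006,.0003)
            px=[proj(c,[cen[0]+r*np.cos(a),cen[1]+r*np.sin(a),z])[:2] for r in rr]
            v=cv2.remap(g.astype(np.float32),np.float32([[p[1] for p in px]]),np.float32([[p[0] for p in px]]),cv2.INTER_LINEAR)[0]
            d=np.gradient(cv2.GaussianBlur(v[None],(1,5),0)[0])*sgn; k=d.argmax()
            if d[k]>3 and lo<=px[k][1]<=hi and px[k][0]<318: pts.append([cen[0]+rr[k]*np.cos(a),cen[1]+rr[k]*np.sin(a)])
        pts=np.array(pts); s,e=circ(pts); s2,e2=circ(pts,r0); cen=s2
    return len(pts),s.round(4),round(e,4),s2.round(4),round(e2,4)
print('hole',edge(.0595,.025,1,372,460))
print('outer',edge(.0655,.044,-1,372,460))
P=cloud(c)
for z0,z1 in [(.0575,.0615),(.0635,.068)]:
    m=((P[...,2]>z0)&(P[...,2]<z1)&(np.hypot(P[...,0]-.566,P[...,1]-.0745)<.05)).astype(np.uint8)
    m=cv2.morphologyEx(m,cv2.MORPH_OPEN,np.ones((2,2))); q=P[m>0]; cen=np.array([.566,.0745])
    a=np.arctan2(q[:,1]-cen[1],q[:,0]-cen[0]); r=np.hypot(*(q[:,:2]-cen).T)
    for nm,p in [('in',3),('out',97)]:
        E=[]
        for k in np.arange(-np.pi,np.pi,.15):
            s=(a>=k)&(a<k+.15)
            if s.sum()>8: rr=np.percentile(r[s],p); E.append(cen+rr*np.array([np.cos(k+.075),np.sin(k+.075)]))
        print(z0,nm,len(E),circ(np.array(E)))
# post/lever from scene+side
q=P[(np.hypot(P[...,0]-.4555,P[...,1]+.0706)<.032)&(P[...,2]>.255)&(P[...,2]<.28)]
print('rim',len(q),circ(q)[0]-np.array([.4558,-.0706,0]),np.percentile(q[:,2],[50,90,99])-.2367)
E
```

```text
hole (126, array([0.5661, 0.077 , 0.024 ]), np.float64(0.0008), array([0.5663, 0.0772]), np.float64(0.0012))
outer (105, array([0.5637, 0.0769, 0.0438]), np.float64(0.0022), array([0.5637, 0.0768]), np.float64(0.0022))
0.0575 in 42 (array([0.57087437, 0.08066647, 0.02199435]), np.float64(0.0029461539544724563))
0.0575 out 42 (array([0.56465553, 0.07526916, 0.03842262]), np.float64(0.002720152847175778))
0.0635 in 37 (array([0.56936493, 0.07964896, 0.03472404]), np.float64(0.0006240772745125034))
0.0635 out 37 (array([0.5702439 , 0.08187856, 0.04579356]), np.float64(0.0113462094183498))
rim 8013 [-0.00256782  0.0003435   0.02539261] [0.030008   0.03250836 0.04096984]
```

```bash
cat > ringfit.py <<'E'
from h import *
def fit(c,zt,c0=(.566,.0765),hi=318,lo=372,win=.006):
    g=cv2.cvtColor(c['pixels'],cv2.COLOR_RGB2GRAY).astype(np.float32); g=cv2.GaussianBlur(g,(0,0),1)
    G=np.hypot(cv2.Sobel(g,cv2.CV_32F,1,0),cv2.Sobel(g,cv2.CV_32F,0,1)); G=np.minimum(G,120)
    A=np.arange(0,2*np.pi,.03)
    best=[]
    for z in zt:
      for x in np.arange(c0[0]-win,c0[0]+win,.0005):
        for y in np.arange(c0[1]-win,c0[1]+win,.0005):
            s=0
            for r,dz in [(.025,-.006),(.036,0),(.044,0)]:
                p=np.stack([x+r*np.cos(A),y+r*np.sin(A),0*A+z+dz],1)
                q=(p-c['origin'])@rot(c['orientation']); u=q[:,0]/q[:,2]*c['fx']+c['cx']; v=q[:,1]/q[:,2]*c['fy']+c['cy']
                k=(u>lo)&(v<hi); w=cv2.remap(G,np.float32([u]),np.float32([v]),cv2.INTER_LINEAR)[0]; s+=w[k].mean()
            best.append((s,x,y,z))
    return sorted(best,reverse=True)
def draw(c,b,n,crop,s):
    im=cv2.resize(c['pixels'][crop[0]:crop[1],crop[2]:crop[3]],None,fx=s,fy=s,interpolation=cv2.INTER_CUBIC)[:,:,::-1].copy()
    for r,dz in [(.025,-.006),(.036,0),(.044,0)]:
        for a in np.arange(0,2*np.pi,.03):
            v,u,_=proj(c,[b[1]+r*np.cos(a),b[2]+r*np.sin(a),b[3]+dz]); cv2.circle(im,(int((u-crop[2]+.5)*s),int((v-crop[0]+.5)*s)),1,(0,0,255),-1)
    cv2.imwrite('pics/'+n+'.png',im)
E
python3 - <<'E'
from ringfit import *
c=dict(np.load('w4.npz')); B=fit(c,[.0635,.0655,.0675])
for z in [.0635,.0655,.0675]: print([b for b in B if b[3]==z][0])
draw(c,B[0],'rf',(230,320,350,450),7)
E
```

```text
(np.float32(295.94772), np.float64(0.568499999999999), np.float64(0.0785), 0.0635)
(np.float32(294.60443), np.float64(0.5674999999999991), np.float64(0.077), 0.0655)
(np.float32(293.6673), np.float64(0.5664999999999992), np.float64(0.076), 0.0675)
```

View pics/rf.png

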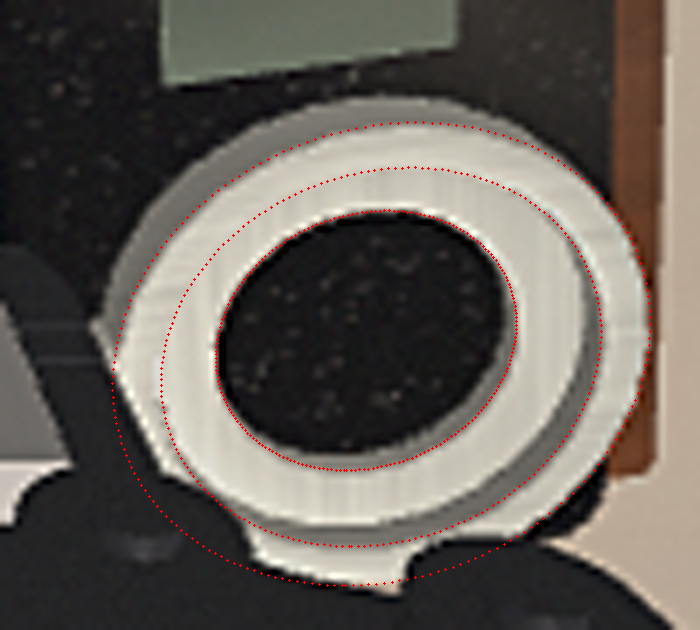

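```bash
python3 - <<'E'
from ringfit import *
c=dict(np.load('w4.npz')); T=np.array([ 0.4558, -0.0706 , 0.2367])
g=cv2.cvtColor(c['pixels'],cv2.COLOR_RGB2GRAY).astype(np.float32); g=cv2.GaussianBlur(g,(0,0),1)
G=np.minimum(np.hypot(cv2.Sobel(g,cv2.CV_32F,1,0),cv2.Sobel(g,cv2.CV_32F,0,1)),120)
A=np.arange(0,2*np.pi,.03); B=[]
def pr(x,y,z,r):
    p=np.stack([x+r*np.cos(A),y+r*np.sin(A),0*A+z],1); q=(p-c['origin'])@rot(c['orientation']); return q[:,0]/q[:,2]*c['fx']+c['cx'],q[:,1]/q[:,2]*c['fy']+c['cy']
for h in np.arange(-.033,-.024,.0005):
  for x in np.arange(-.007,.003,.0005):
    for y in np.arange(-.002,.0025,.0005):
        s=0
        for r,z in [(.0278,h+.062),(.0345,h+.006),(.0345,h)]:
            u,v=pr(T[0]+x,T[1]+y,T[2]+z,r)
            k=(v<290)&((r<.03)|(v<236)) ; k&= (r<.03)|((u>228)&(u<328))
            if r<.03: k=(v<285)|((u>225)&(u<330))
            if k.sum()<3: continue
            s+=cv2.remap(G,np.float32([u]),np.float32([v]),cv2.INTER_LINEAR)[0][k].mean()
        B.append((s,h,x,y))
B=sorted(B,reverse=True); print([tuple(np.round(b,4)) for b in B[:5]])
s=4; im=cv2.resize(c['pixels'][180:380,190:360],None,fx=3.5,fy=3,interpolation=cv2.INTER_CUBIC)[:,:,::-1].copy()
b=B[0]
for r,z in [(.0278,b[1]+.062),(.0345,b[1]+.006),(.0345,b[1])]:
    for u,v in zip(*pr(T[0]+b[2],T[1]+b[3],T[2]+z,r)): cv2.circle(im,(int((u-190+.5)*3.5),int((v-180+.5)*3)),1,(0,0,255),-1)
cv2.imwrite('pics/df.png',im)
E
```

```text
[(np.float64(280.8254), np.float64(-0.0285), np.float64(-0.001), np.float64(0.0005)), (np.float64(279.1139), np.float64(-0.03), np.float64(-0.0005), np.float64(0.0005)), (np.float64(276.9537), np.float64(-0.029), np.float64(-0.001), np.float64(0.0005)), (np.float64(274.5421), np.float64(-0.0305), np.float64(-0.0005), np.float64(0.0005)), (np.float64(273.3088), np.float64(-0.0285), np.float64(-0.001), np.float64(0.0))]
```

View pics/df.png

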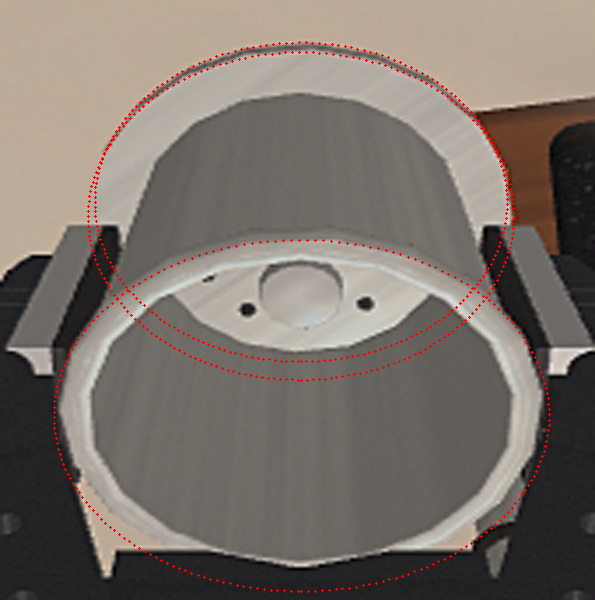

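The overlays fit. In the wrist view the seat is at (0.5675, 0.077) with the ring top at z≈0.0655, and the dripper axis sits about 1–1.5 mm off the TCP. Next I'll move over the seat.

```bash
python3 -m creep '{"hand":[45,45,45,45,45],"delta_pos":[[0,0.037,0],[0,0.037,0],[0,0.037,0],[0,0.037,0],[0,0.036,0]],"turn":[0,0,0,0,0]}' 40
python3 -m creep '{"hand":[45,45,45,45,45],"delta_pos":[[-0.036,0,0],[-0.036,0,0],[-0.036,0,0],[-0.033,0,0.02],[0,0,0.03]],"turn":[0,0,0,0,0]}'
python3 -m creep '{"hand":[45,45,45,45,45],"delta_pos":[[0,0,0.03],[0,0,0.03],[0,0,0.03],[0,0,0.014],[0,0,0]],"turn":[0,0,0,0,0]}'
python3 - <<'E'
from h import *
print(env.get_state()['tcp_pos'],env.get_state()['wrist_force'])
c=env.read_camera('scene'); save(c,'s5',(130,270,150,290),5); c=env.read_camera('side'); save(c,'d5',(100,240,220,350),4.5)
E
```

```text
clock: 10.17
tcp_pos: [0.4556, 0.0776, 0.2368]
orientation: [0.0, -0.0, 1.0, 0.0]
wrist_force: [0.4, -0.4, -1.8]
finger_gap: 0.0529
clock: 10.58
tcp_pos: [0.5755, 0.0762, 0.198]
orientation: [0.005, -0.0, 1.0, -0.0]
wrist_force: [1.6, 0.3, -2.0]
finger_gap: 0.0528
clock: 11.0
tcp_pos: [0.5661, 0.0763, 0.1099]
orientation: [-0.003, -0.0, 1.0, 0.0]
wrist_force: [-1.2, 0.6, -2.1]
finger_gap: 0.0526
[0.56605801 0.07631098 0.10991903] [-1.19103454  0.64440248 -2.09906402]
```

View pics/s5.png

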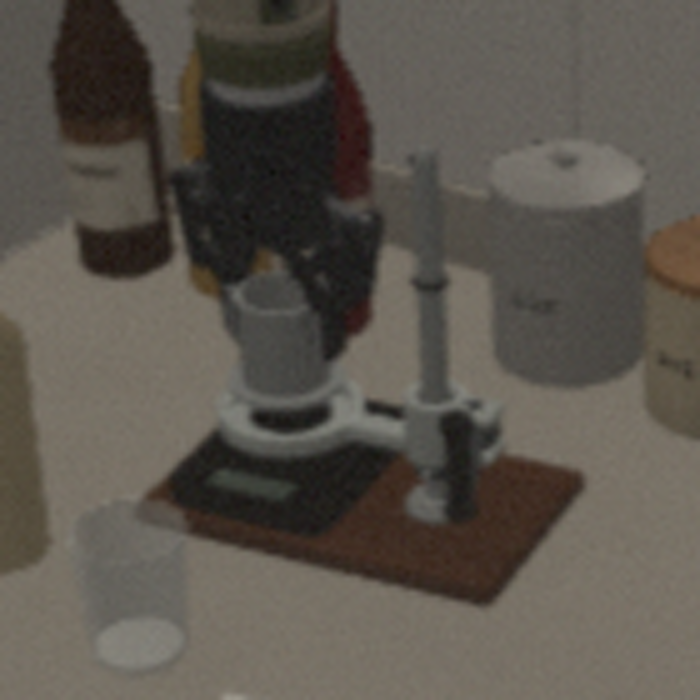

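View pics/d5.png

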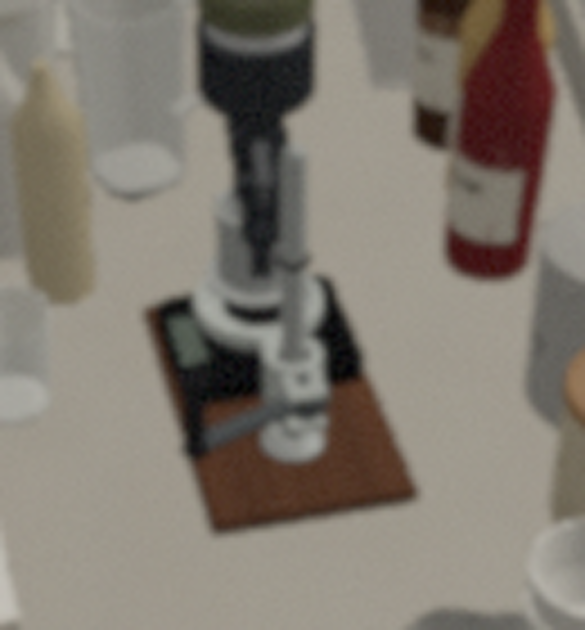

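The dripper hovers just above the ring, scene crop (275, 370). I'll let it settle, then check.

```bash
python3 -m creep '{"hand":[45,45,45,45,45],"delta_pos":[[0,0,0.005],[0,0,0.005],[0,0,0],[0,0,0],[0,0,0]],"turn":[0,0,0,0,0]}' 40
python3 - <<'E'
from h import *
s=env.get_state();print(s['tcp_pos'].round(5),s['orientation'].round(4),s['qvel'].round(3))
E
```

```text
clock: 11.52
tcp_pos: [0.5689, 0.076, 0.106]
orientation: [0.0, 0.0, 1.0, 0.0]
wrist_force: [0.1, -0.6, -1.7]
finger_gap: 0.0527
[0.56889 0.07599 0.10598] [4.e-04 0.e+00 1.e+00 0.e+00] [-0.001 -0.001 -0.002 -0.001  0.001  0.001]
```

```bash
python3 -m creep '{"hand":[45,45,45,45,45],"delta_pos":[[0,0.0005,0.005],[0,0,0.004],[0,0,0.003],[0,0,0.002],[0,0,0]],"turn":[0,0,0,0,0]}' 40
python3 -m creep '{"hand":[45,45,45,45,45],"delta_pos":[[0,0,0.002],[0,0,0.001],[0,0,0.001],[0,0,0],[0,0,0]],"turn":[0,0,0,0,0]}'
```

```text
clock: 11.93
tcp_pos: [0.5682, 0.0764, 0.0937]
orientation: [-0.001, 0.0, 1.0, 0.0]
wrist_force: [0.7, 0.1, -1.7]
finger_gap: 0.0529
clock: 12.35
tcp_pos: [0.5687, 0.0764, 0.0911]
orientation: [0.0, -0.0, 1.0, 0.0]
wrist_force: [-0.2, -0.5, -2.8]
finger_gap: 0.0527
```

There's no contact at z=0.091, and a misaligned flange would have met the ring top at about 0.095, so it is entering the recess. I'll press on gently.

```bash
python3 -m creep '{"hand":[45,45,45,45,45],"delta_pos":[[0,0,0.001],[0,0,0.001],[0,0,0.001],[0,0,0.001],[0,0,0]],"turn":[0,0,0,0,0]}' 40
python3 -m creep '{"hand":[45,45,45,45,45],"delta_pos":[[0,0,0.001],[0,0,0.001],[0,0,0.001],[0,0,0],[0,0,0]],"turn":[0,0,0,0,0]}'
```

```text
clock: 12.77
tcp_pos: [0.5688, 0.0765, 0.0895]
orientation: [0.001, -0.0, 1.0, -0.0]
wrist_force: [-3.6, 0.9, 8.7]
finger_gap: 0.0525
clock: 13.18
tcp_pos: [0.5688, 0.0765, 0.0894]
orientation: [0.001, -0.0, 1.0, -0.0]
wrist_force: [-9.8, -0.5, 22.3]
finger_gap: 0.0528
```

Firm contact at z=0.0894 puts the flange underside at about 0.059, level with the recess floor. I'll release, rise and look.

```bash
python3 -m creep '{"hand":[45,60,75,80,80],"delta_pos":[[0,0,-0.003],[0,0,0],[0,0,0],[0,0,0],[0,0,0]],"turn":[0,0,0,0,0]}' 40
python3 -m creep '{"hand":[80,80,80,80,80],"delta_pos":[[0,0,-0.02],[0,0,-0.04],[0,0,-0.04],[0,0,-0.04],[0.02,0,-0.03]],"turn":[0,0,0,0,0]}'
python3 -m creep '{"hand":[80,80,80,80,80],"delta_pos":[[0.03,0,0],[0,0,0],[0,0,0],[0,0,0],[0,0,0]],"turn":[0,0,0,0,0]}'
python3 - <<'E'
from h import *
c=env.read_camera('wrist'); save(c,'w6'); P=cloud(c); print(env.get_state()['tcp_pos'])
np.savez('w6.npz',**{k:np.array(v) for k,v in c.items()})
m=(np.hypot(P[...,0]-.567,P[...,1]-.0765)<.044)&(P[...,2]>.045)&(P[...,2]<.2)
h,e=np.histogram(P[m][:,2],bins=np.arange(.05,.14,.002)); print([(round(a,3),int(b)) for a,b in zip(e,h) if b>10])
for t,z in [('dripper_mid',.0905),('seat',.06)]: print(t,[(np.round(d['location'],1).tolist(),round(d['score'],2),ray_z(c,*d['location'],z).round(4)) for d in env.pinpoint('wrist',t)[:2]])
c=env.read_camera('scene'); save(c,'s6',(130,270,150,290),5); c=env.read_camera('side'); save(c,'d6',(100,240,220,350),4.5)
E
```

```text
clock: 13.6
tcp_pos: [0.5685, 0.0764, 0.0874]
orientation: [-0.0, 0.0, 1.0, 0.0]
wrist_force: [-0.3, 0.5, -0.5]
finger_gap: 0.0802
clock: 14.02
tcp_pos: [0.5553, 0.0762, 0.2259]
orientation: [0.002, 0.0, 1.0, 0.0]
wrist_force: [0.8, 0.3, -0.6]
finger_gap: 0.0796
clock: 14.43
tcp_pos: [0.5291, 0.0763, 0.2231]
orientation: [-0.0, 0.0, 1.0, 0.0]
wrist_force: [-0.3, -0.1, 0.3]
finger_gap: 0.08
[0.529068   0.07633531 0.22305528]
[(np.float64(0.056), 27), (np.float64(0.058), 131), (np.float64(0.06), 100), (np.float64(0.062), 108), (np.float64(0.064), 1316), (np.float64(0.066), 730), (np.float64(0.068), 34), (np.float64(0.07), 43), (np.float64(0.072), 199), (np.float64(0.074), 554), (np.float64(0.076), 82), (np.float64(0.078), 78), (np.float64(0.08), 86), (np.float64(0.082), 76), (np.float64(0.084), 92), (np.float64(0.086), 85), (np.float64(0.088), 91), (np.float64(0.09), 154), (np.float64(0.092), 135), (np.float64(0.094), 110), (np.float64(0.096), 87), (np.float64(0.098), 102), (np.float64(0.1), 101), (np.float64(0.102), 99), (np.float64(0.104), 99), (np.float64(0.106), 113), (np.float64(0.108), 105), (np.float64(0.11), 110), (np.float64(0.112), 113), (np.float64(0.114), 99), (np.float64(0.116), 71), (np.float64(0.118), 85), (np.float64(0.12), 588), (np.float64(0.122), 201)]
dripper_mid [([235.1, 276.6], 0.94, array([0.5653, 0.0776, 0.0905]))]
seat []
```

View pics/w6.png

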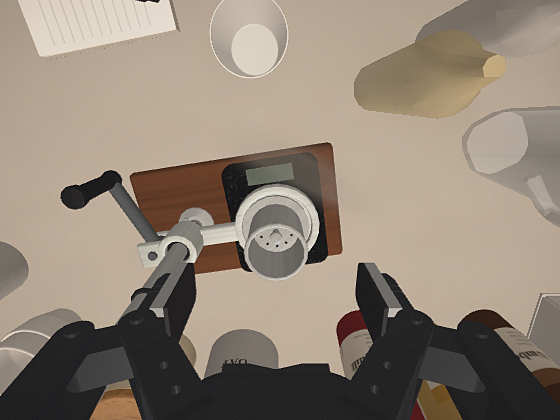

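View pics/s6.png

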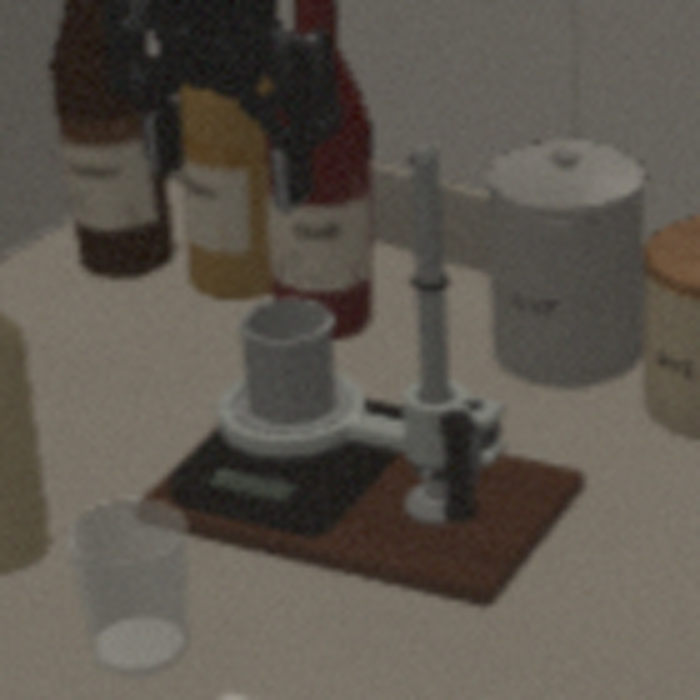

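The dripper is home in the ring at wrist (235, 277). Its rim is at z≈0.1215, as expected, and the flange and ring tops share one depth peak at 0.065. I'll check tilt and flushness more closely, then find the lever.

```bash
python3 - <<'E'
from h import *
c=dict(np.load('w6.npz')); P=cloud(c)
im=c['pixels'][130:290,40:340]; cv2.imwrite('pics/w6c.png',cv2.resize(im,(780,416),interpolation=cv2.INTER_CUBIC)[:,:,::-1])
r=np.hypot(P[...,0]-.567,P[...,1]-.0768)
for nm,a,b in [('flange',.0285,.0335),('ring',.038,.043)]:
    m=(r>a)&(r<b)&(abs(P[...,2]-.0655)<.006); q=P[m]; A=np.c_[q[:,0]-.567,q[:,1]-.0768,np.ones(len(q))]; s=np.linalg.lstsq(A,q[:,2],rcond=None)[0]; print(nm,len(q),s.round(4),np.median(q[:,2]).round(4))
# handle: dark points top
for z0,z1 in [(.125,.15),(.10,.125),(.06,.085)]:
    m=(P[...,0]>.45)&(P[...,0]<.57)&(P[...,1]>-.14)&(P[...,1]<-.03)&(P[...,2]>z0)&(P[...,2]<z1); q=P[m]; print('h',z0,len(q),np.percentile(q,[2,50,98],axis=0).round(4).tolist() if len(q) else '')
m=(P[...,2]>.088)&(P[...,2]<.098)&(np.hypot(P[...,0]-.583,P[...,1]+.019)<.03);q=P[m];print('clamp',len(q),np.median(q,axis=0) if len(q) else '', circ(q) if len(q)>9 else '')
E
```

```text
flange 601 [ 0.0225 -0.0002  0.0659] 0.0657
ring 837 [0.0071 0.0065 0.0657] 0.0657
h 0.125 546 [[0.5067, -0.0872, 0.1258], [0.5145, -0.0773, 0.1321], [0.5236, -0.0708, 0.1342]]
h 0.1 268 [[0.5086, -0.0806, 0.1009], [0.5128, -0.0743, 0.1115], [0.5208, -0.0721, 0.1243]]
h 0.06 1041 [[0.5076, -0.0805, 0.072], [0.5389, -0.0654, 0.0789], [0.5688, -0.0458, 0.0827]]
clamp 939 [ 0.57746057 -0.02247163  0.09289596] (array([ 0.58657349, -0.02176643,  0.01928779]), np.float64(0.0037275937980955566))
```

View pics/w6c.png

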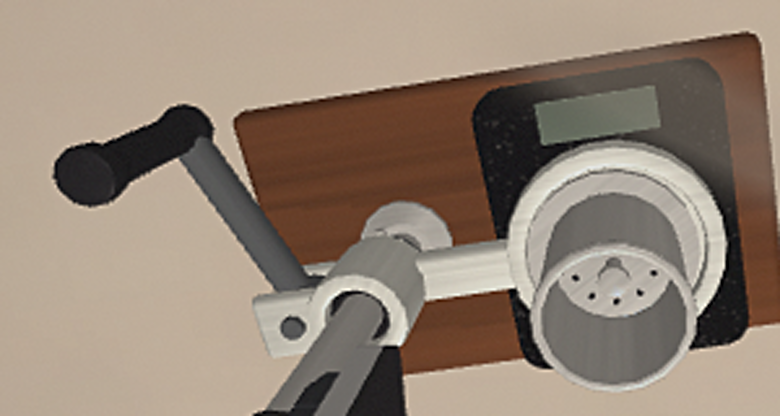

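Flush: flange and ring medians are both 0.0657. The handle's cap is at wrist (195, 73), with its top at z≈0.133, so its centre is at about 0.100. I'll go round in front of the post to above the handle.

```bash
python3 -m creep '{"hand":[80,80,80,80,80],"delta_pos":[[0.035,0,0],[0.035,-0.01,0],[0.02,-0.035,0],[0,-0.045,0],[0,-0.04,0]],"turn":[0,0,0,0,0]}' 40
python3 -m creep '{"hand":[80,70,60,60,60],"delta_pos":[[0,-0.04,0],[-0.015,-0.02,0],[0,0,0],[0,0,0],[0,0,0]],"turn":[0,0,0,0,0]}'
python3 - <<'E'
from h import *
c=env.read_camera('wrist'); save(c,'w7'); P=cloud(c); print(env.get_state()['tcp_pos'])
m=(np.hypot(P[...,0]-.514,P[...,1]+.076)<.03)&(P[...,2]>.08)&(P[...,2]<.15); q=P[m]; z=np.percentile(q[:,2],97); print(len(q),z)
t=q[q[:,2]>.1315]; print(len(t),np.percentile(t,[1,50,99],axis=0).round(4).tolist(),cv2.minEnclosingCircle(t[:,:2].astype(np.float32)))
for t,z in [('handle',.1),('pivot',.1),('clamp_top',.093),('mark',.169)]: print(t,[(np.round(d['location'],1).tolist(),round(d['score'],2),ray_z(c,*d['location'],z).round(4)) for d in env.pinpoint('wrist',t)[:2]])
E
```

```text
clock: 15.1
tcp_pos: [0.4557, -0.0282, 0.2241]
orientation: [0.0, -0.001, 1.0, -0.0]
wrist_force: [0.9, 0.2, 0.2]
finger_gap: 0.08
clock: 15.52
tcp_pos: [0.4683, -0.0753, 0.2236]
orientation: [-0.0, 0.0, 1.0, 0.0]
wrist_force: [-0.1, 0.1, -0.5]
finger_gap: 0.0601
[ 0.46826566 -0.07494811  0.22367335]
704 0.13359012889772848
280 [[0.5068, -0.0879, 0.1315], [0.5149, -0.0804, 0.1325], [0.5235, -0.0721, 0.1343]] ((0.514968991279602, -0.080048568546772), 0.009198875166475773)
handle [([247.8, 270.0], 0.95, array([ 0.5134, -0.0801,  0.1   ]))]
pivot []
clamp_top [([305.7, 331.2], 0.72, array([ 0.5827, -0.0179,  0.093 ]))]
mark [([291.4, 424.4], 0.75, array([0.5137, 0.0317, 0.169 ])), ([365.0, 344.4], 0.51, array([ 0.5812, -0.0209,  0.169 ]))]
```

View pics/w7.png

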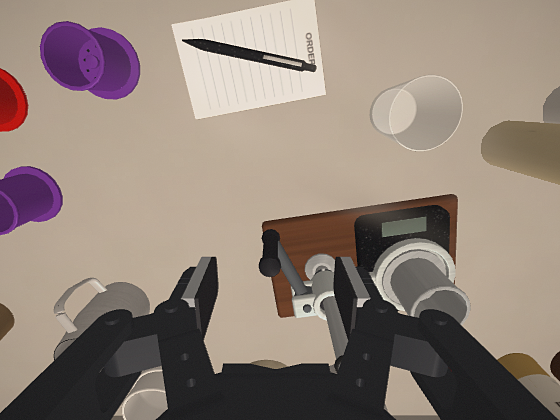

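The handle is at (0.5145, -0.080), with the net and depth agreeing; its cap is at wrist (255, 269). I'll move above it, descend and grip.

```bash
python3 -m creep '{"hand":[50,50,50,50,50],"delta_pos":[[-0.03,-0.003,0],[-0.028,-0.003,0],[0,0,0.02],[0,0,0.035],[0,0,0.035]],"turn":[0,0,0,0,0]}' 50
python3 -m creep '{"hand":[50,50,50,50,50],"delta_pos":[[0,0,0.035],[0,0,0.025],[0,0,0.01],[0,0,0],[0,0,0]],"turn":[0,0,0,0,0]}'
python3 - <<'E'
from h import *
c=env.read_camera('wrist'); save(c,'w8'); s=env.get_state(); print(s['tcp_pos'],s['wrist_force'])
E
```

```text
clock: 16.18
tcp_pos: [0.5163, -0.0801, 0.152]
orientation: [0.001, -0.001, 1.0, -0.0]
wrist_force: [0.4, -0.1, -0.1]
finger_gap: 0.0501
clock: 16.6
tcp_pos: [0.5152, -0.0801, 0.0964]
orientation: [0.0, -0.0, 1.0, 0.0]
wrist_force: [1.2, -0.0, 1.2]
finger_gap: 0.0499
[ 0.51594082 -0.08044341  0.09716216] [ 0.89643759  0.31076092 -0.12982433]
```

View pics/w8.png

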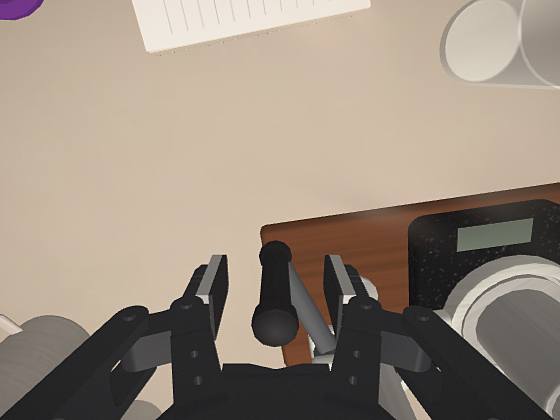

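The handle's cap is at (325, 273), centred between the pads. I'll close on it.

```bash
python3 -m creep '{"hand":[40,30,20,10,8],"delta_pos":[[0,0,0],[0,0,0],[0,0,0],[0,0,0],[0,0,0]],"turn":[0,0,0,0,0]}' 70
python3 -m creep '{"hand":[8,8,8,8,8],"delta_pos":[[0,0,0],[0,0,0],[0,0,0],[0,0,0],[0,0,0]],"turn":[0,0,0,0,0]}'
python3 -m creep '{"hand":[8,8,8,8,8],"delta_pos":[[0,0,-0.005],[0,0,-0.005],[0,0,-0.005],[0,0,0],[0,0,0]],"turn":[0,0,0,0,0]}'
```

```text
clock: 17.07
tcp_pos: [0.5157, -0.0806, 0.097]
orientation: [0.001, 0.0, 1.0, -0.0]
wrist_force: [-1.2, 0.7, 5.2]
finger_gap: 0.0143
clock: 17.48
tcp_pos: [0.5157, -0.0806, 0.0969]
orientation: [0.001, 0.0, 1.0, -0.0]
wrist_force: [-1.4, 0.9, 5.6]
finger_gap: 0.0142
clock: 17.9
tcp_pos: [0.5156, -0.0802, 0.1077]
orientation: [0.0, -0.0, 1.0, 0.0]
wrist_force: [5.1, 1.5, -4.7]
finger_gap: 0.0143
```

It grips the 14 mm shaft. I'll raise further, then measure the clamp against the O-ring.

```bash
python3 -m creep '{"hand":[8,8,8,8,8],"delta_pos":[[0,0,-0.01],[0,0,-0.015],[0,0,-0.015],[0,0,-0.01],[0,0,0]],"turn":[0,0,0,0,0]}' 70
python3 - <<'E'
from h import *
s=env.get_state();print(s['tcp_pos'].round(4))
for n in ['scene','side']:
    c=env.read_camera(n); save(c,n+'9',(130,270,170,300) if n=='scene' else (100,240,210,340),4.6)
c=env.read_camera('wrist'); save(c,'w9')
E
```

```text
clock: 18.32
tcp_pos: [0.5157, -0.0803, 0.1488]
orientation: [0.001, -0.0, 1.0, 0.0]
wrist_force: [3.9, 1.5, -6.2]
finger_gap: 0.0142
[ 0.5157 -0.0803  0.1488]
```

View pics/scene9.png

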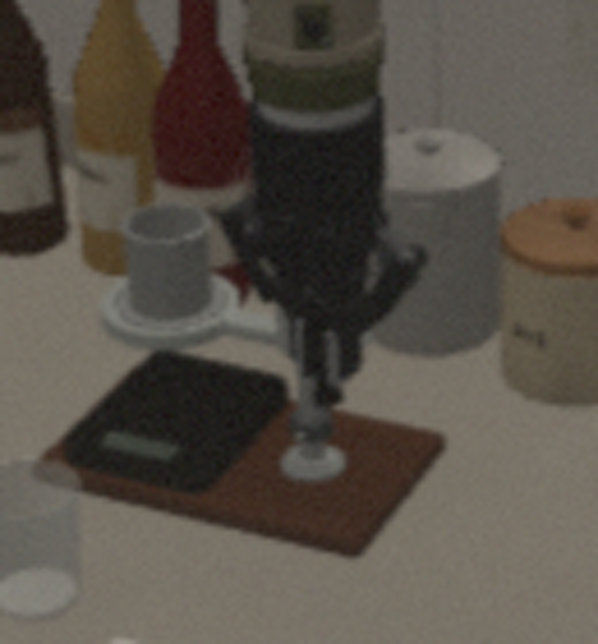

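View pics/side9.png

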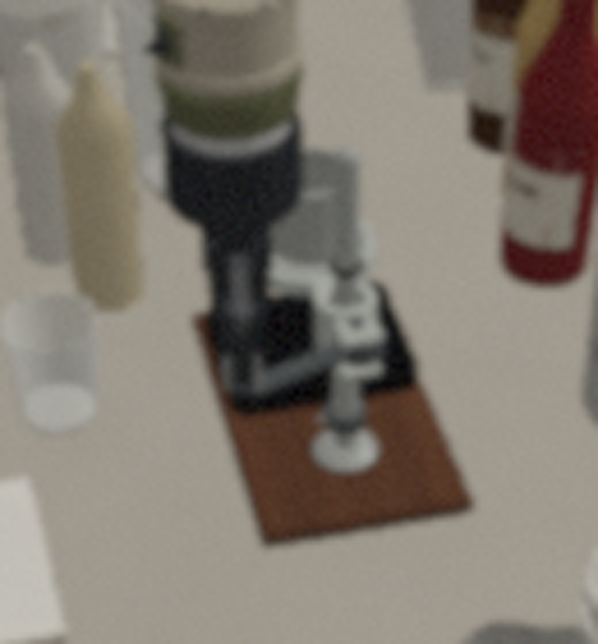

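View pics/w9.png

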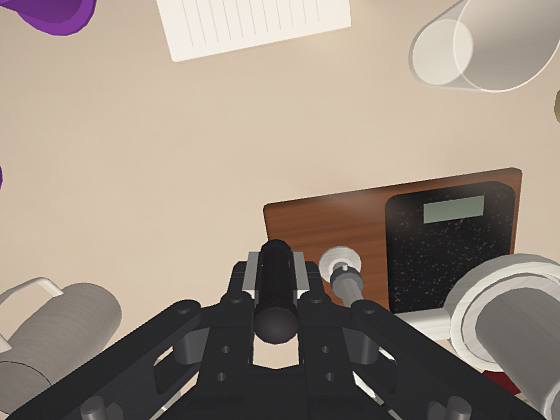

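The arm is rising with the dripper aboard. In the side crop the O-ring is at (348, 268) and the clamp's top edge is just below it at about (350, 285). I'll measure the mark height from the unobstructed starting pictures and the present clamp height.

```bash
python3 - <<'E'
from h import *
post=np.array([.5828,-.0192])
def prof(c,im,rad,zs,w=3):
    o=np.array(c['origin'])[:2]; u=(o-post)/np.linalg.norm(o-post)
    g=cv2.cvtColor(im,cv2.COLOR_BGR2GRAY).astype(np.float32); out=[]
    for z in zs:
        vs=[]
        for k in np.linspace(-.005,.005,7):
            t=np.array([-u[1],u[0]])*k; r,cc,_=proj(c,[*(post+u*np.sqrt(rad**2-k**2)+t),z]); vs.append(cv2.remap(g,np.float32([[cc]]),np.float32([[r]]),cv2.INTER_CUBIC)[0,0])
        out.append(np.mean(vs))
    return np.array(out)
zs=np.arange(.155,.19,.001)
for n in ['scene','side']:
    c=env.read_camera(n); im=cv2.imread(f'pics/{n}0.png')
    p=prof(c,im,.0105,zs); k=p.argmin(); base=np.median(p); w=np.clip(base-10-p,0,None); w[np.abs(zs-zs[k])>.006]=0
    print(n,'Oring centre z',(w*zs).sum()/w.sum(), p.round()[max(0,k-6):k+7],zs[k])
    # post upper end & clamp top in old image, for calibration
    z2=np.arange(.225,.265,.001); p2=prof(c,im,.008,z2); print('posttop',z2[np.abs(np.gradient(p2)).argmax()])
    z3=np.arange(.08,.105,.001); print('clamp0',dict(zip(z3.round(3),prof(c,im,.019,z3).round())))
    now=c['pixels'][:,:,::-1].copy()
    if n=='side':
        z3=np.arange(.125,.165,.002); print('clampnow',dict(zip(z3.round(3),prof(c,now,.019,z3).round())))
        print('oring now',dict(zip(zs.round(3)[::2],prof(c,now,.0105,zs).round()[::2])))
E
```

```text
scene Oring centre z 0.1706502601288262 [71. 69. 67. 62. 55. 48. 44. 44. 48. 54. 59. 63. 66.] 0.17
posttop 0.252
clamp0 {np.float64(0.08): np.float32(57.0), np.float64(0.081): np.float32(57.0), np.float64(0.082): np.float32(57.0), np.float64(0.083): np.float32(58.0), np.float64(0.084): np.float32(58.0), np.float64(0.085): np.float32(58.0), np.float64(0.086): np.float32(57.0), np.float64(0.087): np.float32(57.0), np.float64(0.088): np.float32(59.0), np.float64(0.089): np.float32(60.0), np.float64(0.09): np.float32(64.0), np.float64(0.091): np.float32(69.0), np.float64(0.092): np.float32(74.0), np.float64(0.093): np.float32(79.0), np.float64(0.094): np.float32(88.0), np.float64(0.095): np.float32(98.0), np.float64(0.096): np.float32(106.0), np.float64(0.097): np.float32(110.0), np.float64(0.098): np.float32(107.0), np.float64(0.099): np.float32(98.0), np.float64(0.1): np.float32(88.0), np.float64(0.101): np.float32(79.0), np.float64(0.102): np.float32(74.0), np.float64(0.103): np.float32(72.0), np.float64(0.104): np.float32(70.0)}
side Oring centre z 0.16926410671574868 [94. 90. 84. 79
[... 1820 characters left out ...]
loat32(105.0)}
oring now {np.float64(0.155): np.float32(105.0), np.float64(0.157): np.float32(105.0), np.float64(0.159): np.float32(105.0), np.float64(0.161): np.float32(104.0), np.float64(0.163): np.float32(97.0), np.float64(0.165): np.float32(88.0), np.float64(0.167): np.float32(78.0), np.float64(0.169): np.float32(72.0), np.float64(0.171): np.float32(75.0), np.float64(0.173): np.float32(82.0), np.float64(0.175): np.float32(89.0), np.float64(0.177): np.float32(96.0), np.float64(0.179): np.float32(99.0), np.float64(0.181): np.float32(100.0), np.float64(0.183): np.float32(100.0), np.float64(0.185): np.float32(100.0), np.float64(0.187): np.float32(100.0), np.float64(0.189): np.float32(101.0)}
```

```bash
python3 - <<'E'
from h import *
c=dict(np.load('w6.npz')); P=cloud(c)
im=c['pixels'][220:330,110:240]; cv2.imwrite('pics/w6d.png',cv2.resize(im,(780,660),interpolation=cv2.INTER_CUBIC)[:,:,::-1])
print([ (z,np.round(proj(c,[.5828,-.0192,z])[:2],1)) for z in (.093,.12,.15,.168,.172,.2,.25)])
m=(P[...,2]>.1)&(P[...,2]<.2)&(np.hypot(P[...,0]-.583,P[...,1]+.019)<.025);q=P[m];print(len(q),circ(q,.008))
# now: ring height by wrist depth
c=env.read_camera('wrist');P=cloud(c); r=np.hypot(P[...,0]-.567,P[...,1]-.0768)
m=(r>.03)&(r<.043)&(P[...,2]>.1)&(P[...,2]<.13);q=P[m];h,e=np.histogram(q[:,2],bins=np.arange(.1,.13,.001));print(dict(zip(e.round(3),h)))
E
```

```text
[(0.093, array([252.9, 175.8])), (0.12, array([267.3, 166.2])), (0.15, array([286.9, 153.2])), (0.168, array([301.1, 143.8])), (0.172, array([304.5, 141.5])), (0.2, array([332.5, 122.9])), (0.25, array([408.2,  72.6]))]
890 (array([ 0.5823973 , -0.01818448]), np.float64(0.0004791471517991283))
{np.float64(0.1): np.int64(0), np.float64(0.101): np.int64(0), np.float64(0.102): np.int64(0), np.float64(0.103): np.int64(5), np.float64(0.104): np.int64(44), np.float64(0.105): np.int64(86), np.float64(0.106): np.int64(80), np.float64(0.107): np.int64(88), np.float64(0.108): np.int64(104), np.float64(0.109): np.int64(148), np.float64(0.11): np.int64(113), np.float64(0.111): np.int64(113), np.float64(0.112): np.int64(147), np.float64(0.113): np.int64(194), np.float64(0.114): np.int64(754), np.float64(0.115): np.int64(1915), np.float64(0.116): np.int64(608), np.float64(0.117): np.int64(12), np.float64(0.118): np.int64(0), np.float64(0.119): np.int64(0), np.float64(0.12): np.int64(0), np.float64(0.121): np.int64(0), np.float64(0.122): np.int64(0), np.float64(0.123): np.int64(0), np.float64(0.124): np.int64(0), np.float64(0.125): np.int64(0), np.float64(0.126): np.int64(0), np.float64(0.127): np.int64(0), np.float64(0.128): np.int64(0)}
```

View pics/w6d.png

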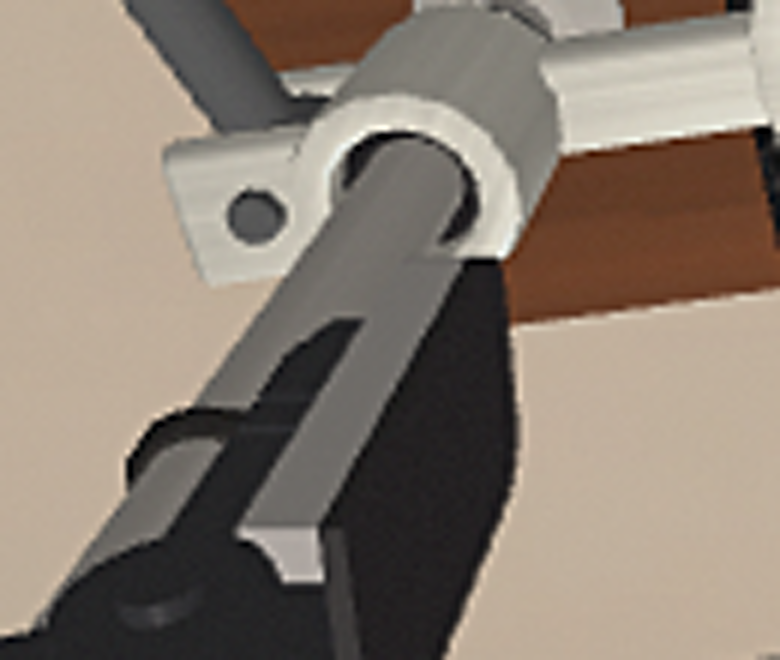

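```bash
python3 - <<'E'
from h import *
c=dict(np.load('w6.npz'))
im=cv2.resize(c['pixels'][270:320,120:170],None,fx=12,fy=12,interpolation=cv2.INTER_CUBIC)[:,:,::-1].copy()
for z,col in [(.166,(0,0,255)),(.168,(0,255,0)),(.170,(255,0,0))]:
    for a in np.arange(0,2*np.pi,.02):
        v,u,_=proj(c,[.5824+.0105*np.cos(a),-.0182+.0105*np.sin(a),z]); cv2.circle(im,(int((u-120+.5)*12),int((v-270+.5)*12)),1,col,-1)
for z in (.15,.18):
  for s in (-1,1):
    pass
cv2.imwrite('pics/or.png',im)
E
```

```text
(no output)
```

View pics/or.png

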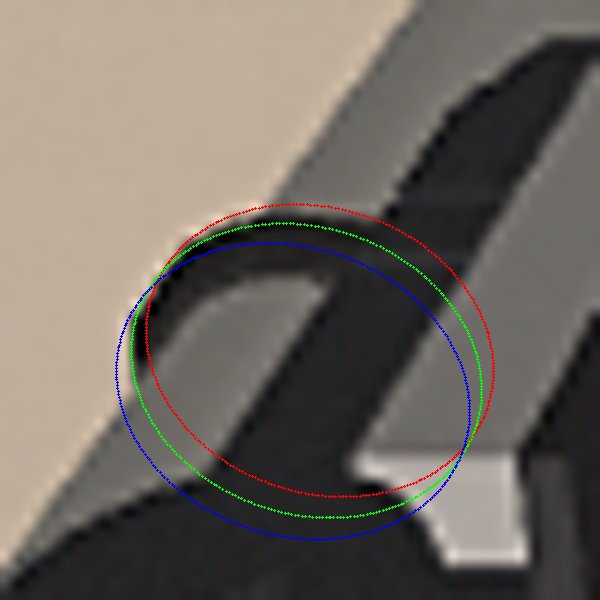

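The wrist overlay puts the mark's underside at z≈0.1675, and scene/side put it at ≈0.168. Wrist depth of the ring top puts the clamp now at ≈0.1427. I'll go up 22 mm and measure again.

```bash
python3 -m creep '{"hand":[8,8,8,8,8],"delta_pos":[[0,0,-0.008],[0,0,-0.01],[0,0,-0.007],[0,0,-0.0025],[0,0,0]],"turn":[0,0,0,0,0]}' 70
cat > hgt.py <<'E'
from h import *
def ringh(c):
    P=cloud(c); r=np.hypot(P[...,0]-.567,P[...,1]-.0768); m=(r>.03)&(r<.043)&(P[...,2]>.09)&(P[...,2]<.2);q=P[m][:,2]
    h,e=np.histogram(q,bins=np.arange(.09,.2,.0005)); h=np.convolve(h,np.ones(4),'same'); p=e[h.argmax()]; return np.median(q[np.abs(q-p)<.0015]),m.sum()
if __name__=='__main__':
    s=env.get_state();print(s['tcp_pos'].round(4),s['wrist_force'].round(1))
    c=env.read_camera('wrist'); h=ringh(c); print('ring',h,'clamp',.0929+h[0]-.0657)
E
python3 hgt.py
python3 - <<'E'
from h import *
c=env.read_camera('side'); save(c,'d10',(130,200,255,325),9); c=env.read_camera('wrist');save(c,'w10')
E
```

```text
clock: 19.03
tcp_pos: [0.5155, -0.0801, 0.1694]
orientation: [0.0, -0.0, 1.0, 0.0]
wrist_force: [6.2, 2.7, -5.8]
finger_gap: 0.0141
[ 0.5155 -0.0801  0.1694] [ 6.2  2.7 -5.8]
ring (np.float64(0.13769351811144684), np.int64(4474)) clamp 0.16489351811144687
```

View pics/d10.png

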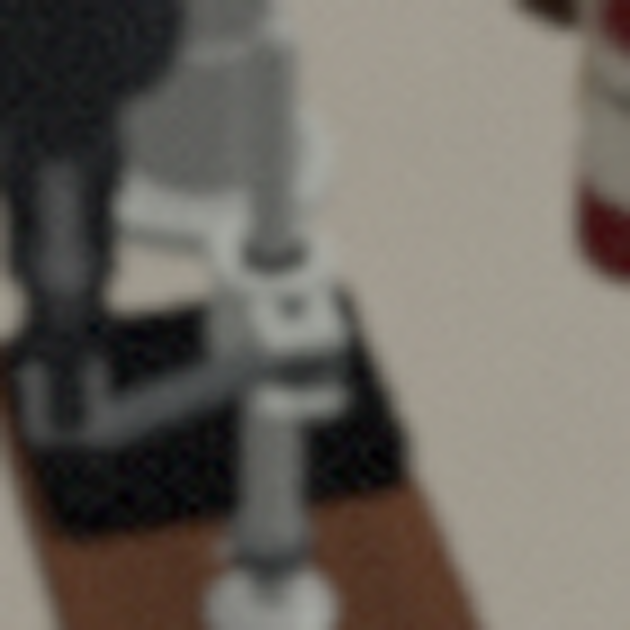

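View pics/w10.png

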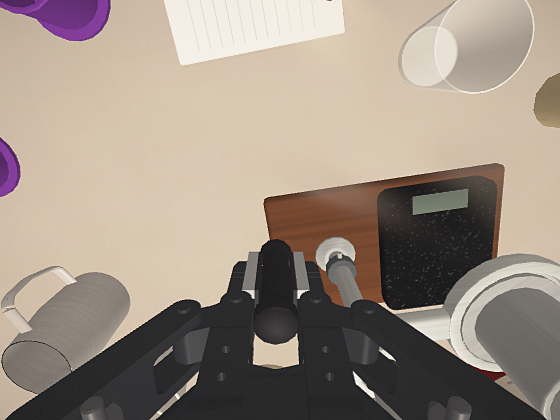

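```bash
python3 - <<'E'
from h import *
def ov(c,im,crop,s,items):
    o=cv2.resize(im[crop[0]:crop[1],crop[2]:crop[3]],None,fx=s,fy=s,interpolation=cv2.INTER_CUBIC)
    for r,z,col in items:
        for a in np.arange(0,2*np.pi,.03):
            v,u,_=proj(c,[.5826+r*np.cos(a),-.0188+r*np.sin(a),z]); cv2.circle(o,(int((u-crop[2]+.5)*s),int((v-crop[0]+.5)*s)),1,col,-1)
    return o
c=env.read_camera('side'); R=(0,0,255);G=(0,200,0);B=(255,0,0)
a=ov(c,cv2.imread('pics/side0.png'),(140,200,260,312),9,[(.019,.093,R),(.0105,.1675,G),(.0105,.1715,B),(.008,.25,R)])
b=ov(c,c['pixels'][:,:,::-1].copy(),(140,200,260,300),9,[(.019,.165,R),(.0105,.1675,G),(.0105,.1715,B)])
cv2.imwrite('pics/ov10.png',np.hstack([a[:,:400],b]))
E
```

```text
(no output)
```

View pics/ov10.png

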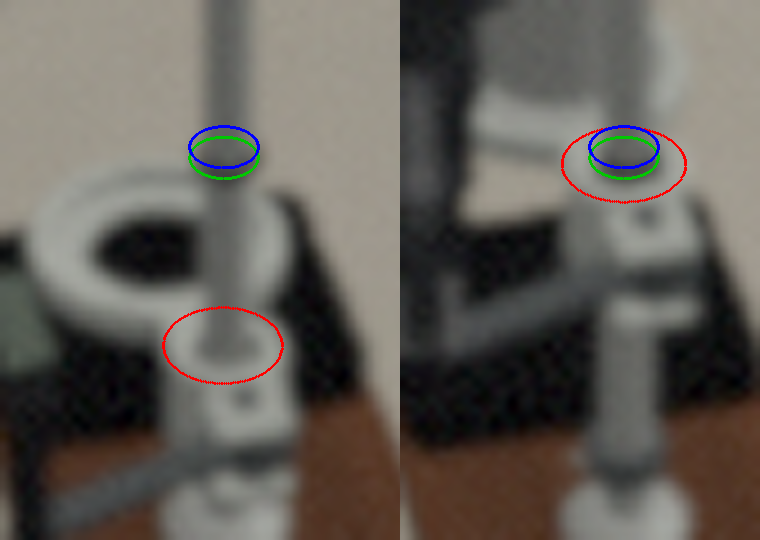

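The clamp's top circle (red) fits at z≈0.165, just under the O-ring's underside (green). I'll raise 2.5 mm more and re-measure.

```bash
python3 -m creep '{"hand":[8,8,8,8,8],"delta_pos":[[0,0,-0.0015],[0,0,-0.001],[0,0,-0.0005],[0,0,0],[0,0,0]],"turn":[0,0,0,0,0]}' 70
python3 hgt.py; python3 - <<'E'
from h import *
from hgt import ringh
c=env.read_camera('wrist'); P=cloud(c); r=np.hypot(P[...,0]-.567,P[...,1]-.0768); h=ringh(c)[0]
m=(r>.038)&(r<.043)&(abs(P[...,2]-h)<.003); q=P[m]; A=np.c_[q[:,0]-.567,q[:,1]-.0768,np.ones(len(q))]; print(np.linalg.lstsq(A,q[:,2],rcond=None)[0].round(4))
n=np.nanmax(P[(r<.03)&(P[...,2]<.25)][:,2]); print('rim',np.nanpercentile(P[(r<.0285)&(P[...,2]<.21)&(P[...,2]>.17)][:,2],[50,90,98]))
z=P[...,2][(abs(P[...,0]-.42)<.04)&(abs(P[...,1]+.05)<.05)]; print('counter',np.nanmedian(z))
c=env.read_camera('side'); 
g=c['pixels'][:,:,::-1]; cv2.imwrite('pics/side11.png',g)
# vertical shift of clamp/ring region versus side0 via template (ring end, right of post etc.)
E
```

```text
clock: 19.65
tcp_pos: [0.5155, -0.0801, 0.1712]
orientation: [0.0, -0.0, 1.0, 0.001]
wrist_force: [6.1, 2.7, -6.0]
finger_gap: 0.0145
[ 0.5155 -0.0801  0.1712] [ 6.1  2.7 -6. ]
ring (np.float64(0.13951295345107073), np.int64(4480)) clamp 0.16671295345107073
[0.0073 0.0122 0.1396]
rim [0.18188254 0.19422148 0.19585732]
counter 0.0010360544686527362
```

The clamp is at ≈0.1667. I'll add the last 0.8 mm and start the swing: 4° per row about the pivot, with the tool turning along.

```bash
python3 -m creep '{"hand":[8,8,8,8,8],"delta_pos":[[0,0,-0.001],[-0.0034,-0.0061,0],[-0.0034,-0.0061,0],[-0.0034,-0.0061,0],[0,0,0]],"turn":[0,-0.8,-0.8,-0.8,0]}' 90
python3 - <<'E'
from h import *
s=env.get_state(); T=s['tcp_pos']; X=rot(s['orientation'])[:,0]; p=np.array([.5865,-.0434]); d=T[:2]-p
print(T.round(4),np.degrees(np.arctan2(X[1],X[0]))%360,'lever',np.degrees(np.arctan2(d[1],d[0]))%360,np.hypot(*d),s['wrist_force'].round(1),s['ft_torque'].round(2))
E
python3 hgt.py
```

```text
clock: 20.22
tcp_pos: [0.525, -0.0944, 0.1719]
orientation: [0.0, -0.106, 0.994, 0.001]
wrist_force: [5.6, 4.0, -6.3]
finger_gap: 0.0136
[ 0.525  -0.0944  0.1719] 192.16107263592673 lever 219.6521704216116 0.0799219120571242 [ 5.6  4.  -6.3] [ 0.55 -1.04 -0.06]
[ 0.525  -0.0944  0.1719] [ 5.6  4.  -6.3]
ring (np.float64(0.14029170024452853), np.int64(3335)) clamp 0.16749170024452853
```

```bash
python3 -m creep '{"hand":[8,8,8,8,8],"delta_pos":[[-0.0034,-0.0061,0],[-0.0034,-0.0061,0],[-0.0034,-0.0061,0],[-0.0034,-0.0061,0],[0,0,0]],"turn":[-0.8,-0.8,-0.8,-0.8,0]}' 90
cat > lev.py <<'E'
from h import *
s=env.get_state(); T=s['tcp_pos']; X=rot(s['orientation'])[:,0]; p=np.array([.5865,-.0434]); d=T[:2]-p
print(T.round(4),'tool',np.degrees(np.arctan2(X[1],X[0]))%360,'lever',np.degrees(np.arctan2(d[1],d[0]))%360,np.hypot(*d),s['wrist_force'].round(1),s['ft_torque'].round(2))
E
python3 lev.py; python3 hgt.py
```

```text
clock: 20.68
tcp_pos: [0.5411, -0.1091, 0.1717]
orientation: [0.0, -0.243, 0.97, 0.001]
wrist_force: [4.4, 3.6, -5.8]
finger_gap: 0.0135
[ 0.5411 -0.1091  0.1717] tool 208.16946596707507 lever 235.39712814217611 0.07985947272909905 [ 4.4  3.6 -5.8] [ 0.65 -1.03 -0.11]
[ 0.5411 -0.1091  0.1717] [ 4.4  3.6 -5.8]
ring (np.float64(0.14006830605298404), np.int64(2590)) clamp 0.16726830605298404
```

```bash
python3 - <<'E'
from h import *
c=env.read_camera('wrist');save(c,'w12'); c=env.read_camera('scene'); save(c,'s12',(140,240,190,290),6)
E
```

```text
(no output)
```

View pics/w12.png

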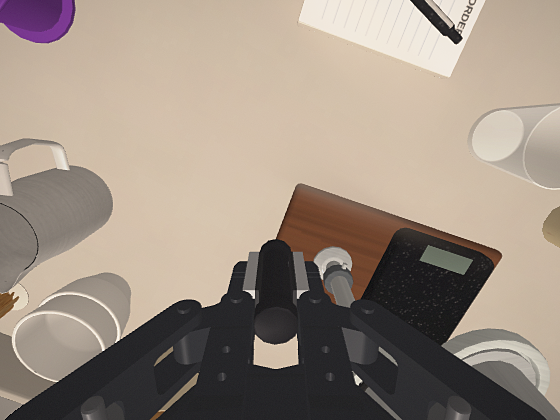

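View pics/s12.png

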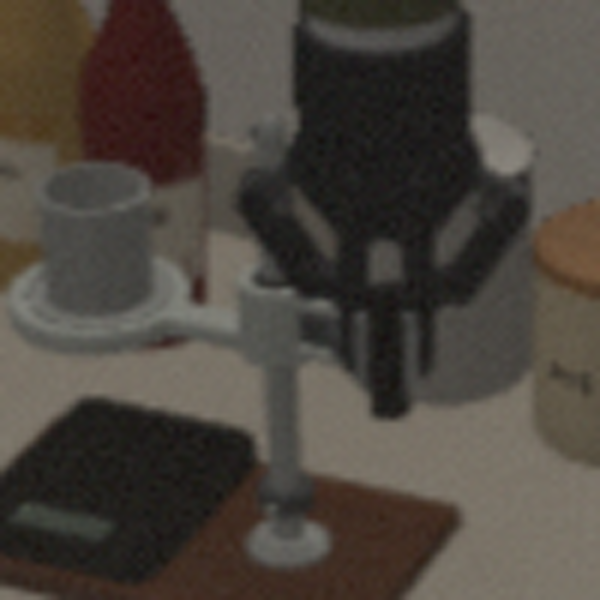

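The scene crop shows the O-ring's dark band at (268, 275), sitting right at the clamp's top. I'll overlay to quantify it.

```bash
python3 - <<'E'
from h import *
def ov(c,im,crop,s,items):
    o=cv2.resize(im[crop[0]:crop[1],crop[2]:crop[3]],None,fx=s,fy=s,interpolation=cv2.INTER_CUBIC)
    for r,z,col in items:
        for a in np.arange(0,2*np.pi,.03):
            v,u,_=proj(c,[.5826+r*np.cos(a),-.0188+r*np.sin(a),z]); cv2.circle(o,(int((u-crop[2]+.5)*s),int((v-crop[0]+.5)*s)),1,col,-1)
    return o
c=env.read_camera('scene'); R=(0,0,255);G=(0,200,0);B=(255,0,0)
a=ov(c,cv2.imread('pics/scene0.png'),(175,225,220,255),11,[(.019,.093,R),(.0105,.1675,G),(.0105,.1715,B)])
b=c['pixels'][:,:,::-1].copy()
b1=ov(c,b,(175,225,220,250),11,[(.019,.1675,R)]); b0=ov(c,b,(175,225,220,250),11,[])
cv2.imwrite('pics/ov12.png',cv2.resize(np.hstack([a,b1,b0]),None,fx=.75,fy=.75,interpolation=cv2.INTER_AREA))
E
```

```text
(no output)
```

View pics/ov12.png

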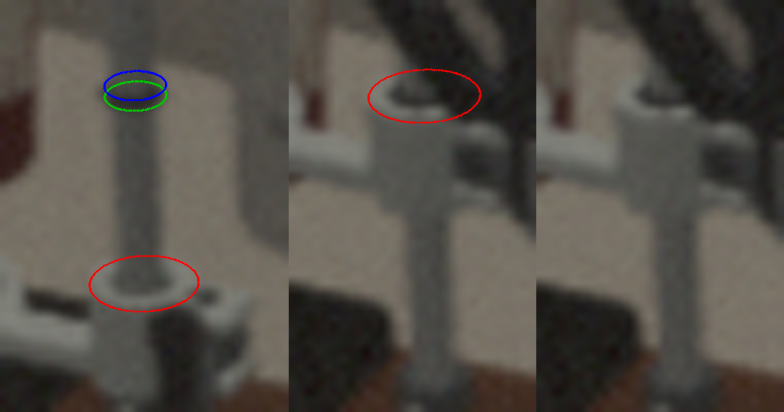

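The overlay fits equally well at the start (0.093) and now (0.1675), so the height is right. I'll continue closing.

```bash
python3 -m creep '{"hand":[8,8,8,8,8],"delta_pos":[[-0.0034,-0.0061,0],[-0.0034,-0.0061,0],[-0.0034,-0.0061,0],[-0.0034,-0.0061,0],[-0.0034,-0.0061,0]],"turn":[-0.8,-0.8,-0.8,-0.8,-0.8]}' 90
python3 lev.py; python3 hgt.py
```

```text
clock: 21.3
tcp_pos: [0.5651, -0.1204, 0.1715]
orientation: [-0.001, -0.408, 0.913, 0.002]
wrist_force: [3.4, 3.4, -5.2]
finger_gap: 0.0136
[ 0.5651 -0.1204  0.1715] tool 228.17964215326523 lever 254.45085156696368 0.07993393563566081 [ 3.4  3.4 -5.2] [ 0.61 -0.6  -0.35]
[ 0.5651 -0.1204  0.1715] [ 3.4  3.4 -5.2]
ring (np.float64(0.13959026984009437), np.int64(38)) clamp 0.16679026984009437
```

```bash
python3 -m creep '{"hand":[8,8,8,8,8],"delta_pos":[[-0.0034,-0.0061,-0.0003],[-0.0034,-0.0061,-0.0002],[-0.0034,-0.0061,0],[-0.0034,-0.0061,0],[0,0,0]],"turn":[-0.8,-0.8,-0.8,-0.8,0]}' 90
python3 lev.py
```

```text
clock: 21.77
tcp_pos: [0.5876, -0.1234, 0.1715]
orientation: [-0.001, -0.531, 0.848, 0.001]
wrist_force: [3.9, 3.1, -8.0]
finger_gap: 0.0139
[ 0.5876 -0.1234  0.1715] tool 244.0799326726728 lever 270.7627351220287 0.08003846049819921 [ 3.9  3.1 -8. ] [ 0.39 -0.86 -0.22]
```

```bash
python3 -m creep '{"hand":[8,8,8,8,8],"delta_pos":[[-0.0034,-0.0061,0],[-0.0034,-0.0061,0],[-0.0017,-0.003,0],[0,0,0],[0,0,0]],"turn":[-0.8,-0.8,-0.4,0,0]}' 90
python3 lev.py
python3 -m creep '{"hand":[8,8,8,8,8],"delta_pos":[[-0.0017,-0.003,0],[-0.0017,-0.003,0],[0,0,0],[0,0,0],[0,0,0]],"turn":[-0.4,-0.4,0,0,0]}' 90
python3 lev.py
```

```text
clock: 22.18
tcp_pos: [0.5994, -0.1223, 0.1718]
orientation: [-0.002, -0.6, 0.8, 0.002]
wrist_force: [-2.9, -0.8, -9.0]
finger_gap: 0.0137
[ 0.5994 -0.1223  0.1718] tool 253.80912445329244 lever 279.2918821611004 0.07997684096552686 [-2.9 -0.8 -9. ] [-0.08  0.45 -0.46]
clock: 22.6
tcp_pos: [0.6003, -0.1216, 0.1728]
orientation: [-0.005, -0.628, 0.778, 0.003]
wrist_force: [-18.3, -3.1, 3.3]
finger_gap: 0.0139
[ 0.6003 -0.1216  0.1728] tool 257.81503681195693 lever 280.01025410877014 0.07940215010459657 [-18.3  -3.1   3.3] [-0.58  3.24  0.02]
```

Force builds to 18 N and the lever stops at ≈280°; the stop was predicted at 279°, so it is closed. I'll check the pictures.

```bash
python3 hgt.py; python3 - <<'E'
from h import *
def ov(c,im,crop,s,items):
    o=cv2.resize(im[crop[0]:crop[1],crop[2]:crop[3]],None,fx=s,fy=s,interpolation=cv2.INTER_CUBIC)
    for r,z,col in items:
        for a in np.arange(0,2*np.pi,.03):
            v,u,_=proj(c,[.5826+r*np.cos(a),-.0188+r*np.sin(a),z]); cv2.circle(o,(int((u-crop[2]+.5)*s),int((v-crop[0]+.5)*s)),1,col,-1)
    return o
R=(0,0,255)
c=env.read_camera('scene'); save(c,'s13'); b=c['pixels'][:,:,::-1].copy(); a1=ov(c,b,(165,225,215,260),9,[]); a2=ov(c,b,(165,225,215,260),9,[(.019,.1675,R)])
cv2.imwrite('pics/s13c.png',np.hstack([a1,a2])[:, :800])
P=cloud(c); 
for n in ['scene','side']:
    c=env.read_camera(n); P=cloud(c); r=np.hypot(P[...,0]-.567,P[...,1]-.0768); m=(r>.03)&(r<.042)&(P[...,2]>.12)&(P[...,2]<.15); q=P[m][:,2]; print(n,len(q),np.median(q))
save(c,'d13',(110,230,200,340),5)
c=env.read_camera('wrist');save(c,'w13')
E
```

```text
[ 0.6003 -0.1216  0.1728] [-18.3  -3.1   3.3]
ring (np.float64(0.13251373060546995), np.int64(45)) clamp 0.15971373060546995
scene 146 0.1422298447126994
side 58 0.14082051984528882
```

View pics/s13c.png

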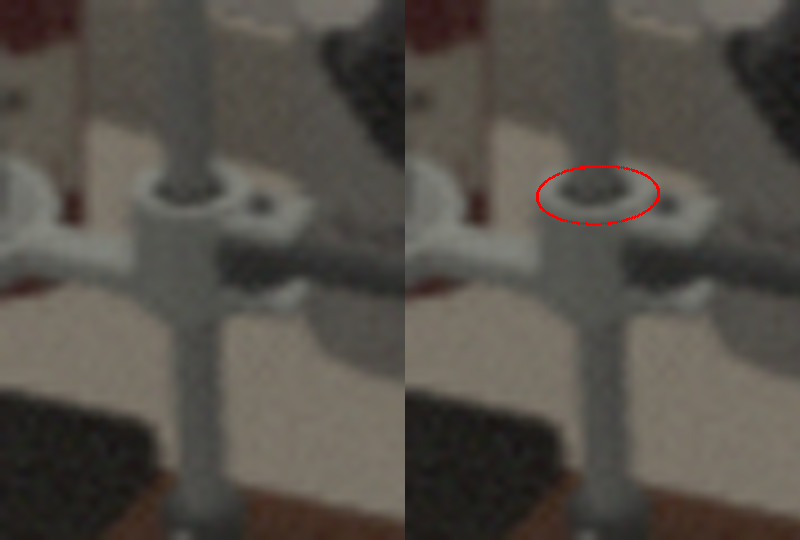

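View pics/d13.png

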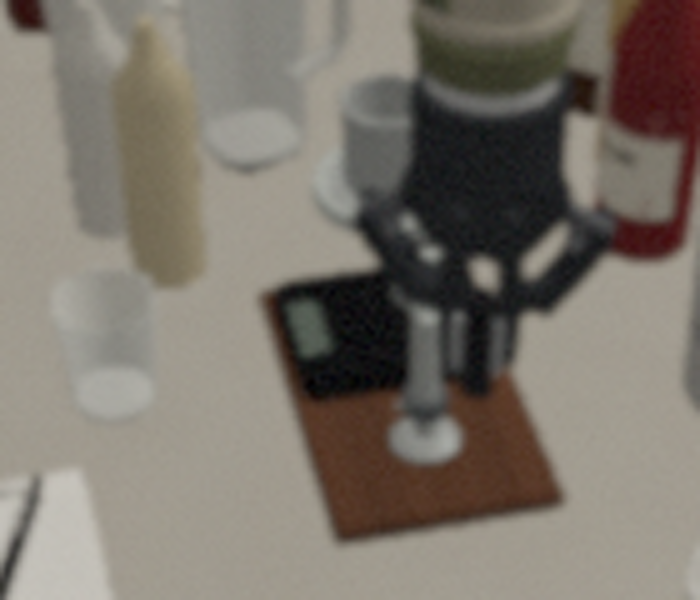

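View pics/s13.png

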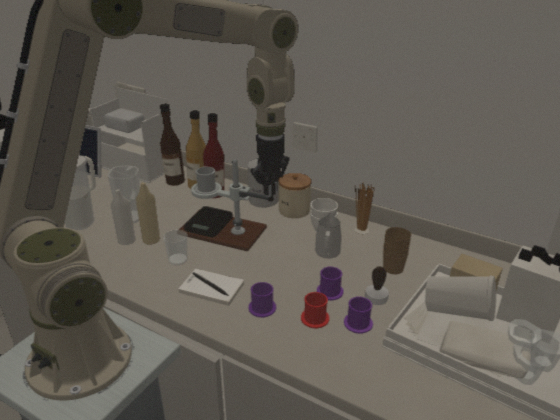

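The lever lies along -y, to the right of the post in scene, and the bystanders are where they were. To confirm the clamp height, I'll compare the clamp-rim profile in scene with its starting profile.

```bash
python3 - <<'E'
from h import *
post=np.array([.5828,-.0192])
c=env.read_camera('scene'); o=np.array(c['origin'])[:2]; u=(o-post)/np.linalg.norm(o-post)
def prof(im,rad,zs,ks):
    g=cv2.cvtColor(im,cv2.COLOR_BGR2GRAY).astype(np.float32); out=[]
    for z in zs:
        vs=[]
        for k in ks:
            t=np.array([u[1],-u[0]])*k; r,cc,_=proj(c,[*(post+u*np.sqrt(rad**2-k**2)+t),z]); vs.append(cv2.remap(g,np.float32([[cc]]),np.float32([[r]]),cv2.INTER_CUBIC)[0,0])
        out.append(np.mean(vs))
    return np.array(out)
im0=cv2.imread('pics/scene0.png'); im1=cv2.imread('pics/s13.png' if 0 else 'pics/s13.png')
for ks in (np.linspace(-.008,.004,9),np.linspace(-.012,-.002,9)):
  for s in (-1,1):
    z0=np.arange(.082,.103,.0005); p0=prof(im0,.019,z0,ks*s)
    best=[]
    for d in np.arange(.066,.084,.0005):
        p1=prof(im1,.019,z0+d,ks*s); best.append((np.corrcoef(p0,p1)[0,1],d))
    print(s,max(best), 'clamp',.093+max(best)[1])
    z=np.arange(.160,.182,.002)
    print(dict(zip(z.round(3),prof(im1,.019,z,ks*s).round())))
E
```

```text
-1 (np.float64(0.8142614122163898), np.float64(0.07350000000000001)) clamp 0.1665
{np.float64(0.16): np.float32(80.0), np.float64(0.162): np.float32(81.0), np.float64(0.164): np.float32(81.0), np.float64(0.166): np.float32(83.0), np.float64(0.168): np.float32(86.0), np.float64(0.17): np.float32(99.0), np.float64(0.172): np.float32(103.0), np.float64(0.174): np.float32(83.0), np.float64(0.176): np.float32(65.0), np.float64(0.178): np.float32(62.0), np.float64(0.18): np.float32(66.0)}
1 (np.float64(0.9030896496760042), np.float64(0.07300000000000001)) clamp 0.166
{np.float64(0.16): np.float32(76.0), np.float64(0.162): np.float32(79.0), np.float64(0.164): np.float32(82.0), np.float64(0.166): np.float32(84.0), np.float64(0.168): np.float32(88.0), np.float64(0.17): np.float32(99.0), np.float64(0.172): np.float32(105.0), np.float64(0.174): np.float32(90.0), np.float64(0.176): np.float32(69.0), np.float64(0.178): np.float32(62.0), np.float64(0.18): np.float32(66.0)}
-1 (np.float64(0.8893480687127937), np.float64(0.07400000000000001)) clamp 0.167
{np.float64(0.16): np.float32(83.0), np.float64(0.162): np.float32(84.0), np.float64(0.164): np.float32(83.0), np.float64(0.166): np.float32(84.0), np.float64(0.168): np.float32(88.0), np.float64(0.17): np.float32(99.0), np.float64(0.172): np.float32(103.0), np.float64(0.174): np.float32(87.0), np.float64(0.176): np.float32(69.0), np.float64(0.178): np.float32(67.0), np.float64(0.18): np.float32(73.0)}
1 (np.float64(0.9496085686455802), np.float64(0.068)) clamp 0.161
{np.float64(0.16): np.float32(70.0), np.float64(0.162): np.float32(80.0), np.float64(0.164): np.float32(89.0), np.float64(0.166): np.float32(94.0), np.float64(0.168): np.float32(95.0), np.float64(0.17): np.float32(101.0), np.float64(0.172): np.float32(110.0), np.float64(0.174): np.float32(105.0), np.float64(0.176): np.float32(86.0), np.float64(0.178): np.float32(76.0), np.float64(0.18): np.float32(80.0)}
```

The rim peak moved from 0.097 to about 0.1715, which puts the clamp at ≈0.1675. That matches the mark, and the lever is at its stop under push. I'll hand in.

```bash
python3 -c "
from workcell import env
s=env.get_state();print(s['clock'],s['wrist_force'],s['finger_gap']);print(env.hand_in())"
```

```text
22.9 [-18.52970532  -3.11718165   2.58504905] 0.013593821375878355
the job is handed in; nothing more can be done
None
```

I seated the steel dripper flush in the ring and raised the arm by its handle to the O-ring. I then closed the lever to its stop while holding that height. I handed in at 22.9 s of the allowed 67 s, with the handle still gripped.

- **Dripper:** It went into the recess without catching, and I pressed it down with about 22 N. Wrist depth then read 0.0657 m for both the flange top and the ring top, so it is flush.
- **Height:** Different cameras put the mark's underside at 0.1675–0.168 m. My best reading of the clamp's upper face after closing is about 0.1675 m, from its rim in the scene camera.
- **Lever:** It stopped at about 280°, against about 279° predicted, under an 18 N push. The cam only needs up to 10 N, so I take it to be at its stop. The arm still holds that push.
- **Bystanders:** They look unmoved in the last scene picture.

**Checks that disagreed:**
- Matching the clamp's rim profile between the first and last pictures gave 0.166–0.167 m on three tries. A fourth, where the open lever probably hid part of the clamp at the start, gave 0.161 m.
- The last wrist-depth reading gave 0.160 m, but the ring was nearly out of view, with only 45 points, so I did not trust it.

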